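# Fetch the tape set from behind the box set

### The arm

A 6-joint arm with a two-finger parallel gripper is mounted at the origin on the work surface. World frame = base frame: x ahead of the robot, y to its left, z up, the work surface at z = 0. Lengths are in m, angles in rad, forces in N, time in s.
With the tool pointing down it reaches from about 0.25 to 0.725 m from the base axis. Payload 4 kg.
Tool frame: the origin (TCP) lies on the centre line of the jaws, within the pads' length; the fingertips stand 19 mm ahead of it and the grasp point (between the pads) is the TCP; z points along the fingers, y is the direction in which the jaws open and shut (so a half turn about z gives the same grasp; the last joint's range is limited). The gripper opens to 85 mm and grips with 20 to 120 N. Pads are 22 mm wide; open, the fingers measure 114 mm over their backs; the gripper's body (76 mm by 85 mm) begins 54 mm behind the grasp point. The pads swing forward as they close: fully open they stand 13 mm farther back than shut.
Start: joints at [1.233, 0.241, 0.005, 1.335, 0, 1.571], TCP at [0.166, 0.472, 0.212] pointing down, gripper open.
Joint ranges: [-2.72, 2.72], [-1.05, 1.87], [-1.09, 1.28], [-1.99, 2.15], [-1.42, 1.44], [-3.14, 3.14]. Speed limits (rad/s): [2.79, 2.79, 3.14, 3.14, 3.14, 3.14].

### API

Orientations are given as a unit quaternion [x, y, z, w].
In Python, from workcell import bot gives the robot as it stands. The module is installed in compiled form; this text tells all that it offers.
- The arm moves only by the shell command python3 -m handwheel 'ROWS' [OPENING]. ROWS is JSON, a list of rows, each an object of numbers: "dx", "dy", "dz": the shift along the tool's x, y, z as a fraction of full scale; "ax", "ay", "az": the turn, a rotation vector about the tool's x, y, z as a fraction of full scale. In form: [{"dx": .., "dy": .., "dz": .., "ax": .., "ay": .., "az": ..}, ...]. A call has 1 to 12 rows; each row shifts and turns the commanded pose from where the row before left it, along the tool's axes as they then stand; what a row does not reach is not made up. Full scale, the value 1, is 2.5 cm for a shift and 0.15 rad for a turn. A row lasts 1/10 s, in which the tool goes at most 50 mm and 8.59 degrees, less where a joint would pass 70% of its speed; a pose out of reach is approached as far as the arm can. A call with a number of a shift or a turn outside -1 to 1 is refused whole. A call with a gripper value outside its range is refused whole. OPENING is the gripper's target within -1 to 1 (fully open at 1, half-way at 0, shut at -1), set as the call begins (- or left out, the last holds). The fingers move at their own pace and stop on an object; the grip force is fixed at half the most. Time passes only in rows, so rows that do not move let the fingers close. It gives the time, the measured TCP pose, the force and the opening at its end, in the units of the state.
- bot.get_obs(): the state, without advancing time (a new reading comes with each control period).
- bot.camera(name): name is "scene" or "side" or "wrist"; returns a dict with "img" (384x512x3 uint8, red, green, blue), "intrinsics" (3x3 intrinsics, pixels), "dist_coeffs" ([k1, k2, p1, p2, k3] as OpenCV has them; the pictures are not rectified), "eye" and "rotation" of the camera in the world. Camera axes: x right, y down, z forward; pixel columns grow to the right and rows downward; lengths in m; the calibration is good to about 2 mm. A picture is of the moment at which its call begins. There is no depth.
- bot.job_done(): hands the job in, once; it reports no verdict.
Trained networks look in a picture, given as the dict that the camera call returned (one of the last four; its "shot" number tells which), for a name from the list of things; names that differ only in an ending like _2 or _b are one class to them, and where a whole thing is asked for, a point or a joint stands for the part that bears it (a point fixed in the world has none). Each returns a list of dicts, best first, with "confidence" (0 to 1); they miss things now and then, are a little off and sometimes report something else, mostly with a low value. They report only what shows in the picture. A call takes as long as a camera call. They do not tell look-alikes from the thing itself.
- bot.trace(thing, picture): "region" (384x512 bool, what is visible of it) and "rect" ([centre column, centre row, width, height] in pixels, round what is visible of it).
The state is a dict: "clock": time; "joint_pos": joint angles; "joint_vel": joint speeds; "tau": joint torques, N m; "eef_pos": TCP position; "tool_rot": TCP orientation; "ft_force": force on the tool from outside, world axes, zero at the start; "ft_torque": the same for the moment, N m; "grip_width": finger opening in m.
Only numpy, scipy, OpenCV 4.12 (cv2) and the standard library are available. Lean on these libraries where they do the work, as an engineer would, in place of code of your own. Each camera call takes 0.05 s, during which the arm holds its last target.

### The job

A customer wants to see the two-cassette case that stands in the back row of the counter rack, hidden behind one of the big box sets. Lift that box set out and stand it aside on the counter, then put the cassette case in the middle of the display easel's ledge so that it leans back against the rest. Finally stand the box set back upright in its own place in the front row, down on the rack's floor, without toppling any of the sets or disturbing anything else.

Things in the scene. Friction and masses are not known exactly. Their poses are not given: they have to be found in the camera images.
- rack: Fixed plywood counter rack, 126 mm deep (x -71 to +55), 342 mm wide (y), two bays 156 mm wide centred at y +83 and -83 mm between cheeks 60 mm high. Origin on the counter; floor 8 mm up. x runs from front row (robot side) to back row. Each bay holds a big box set in front and a smaller set behind. It stands left or right of the middle, the easel on the other side; counter between them is clear.
- front_left (a point): Middle of the floor of the front-row place in the rack's +y bay, 8 mm above the counter. The place is 68 mm deep in x and 156 mm wide, between a front lip (12 mm above the floor) and a strip behind it (4 mm thick, 10 mm above the floor). Behind the strip is the 40 mm deep back row, ended by a rail 50 mm above the counter.
- front_right (a point): The same point for the front-row place in the rack's -y bay.
- tall_set_center (a point): Centre of the taller big box set, a closed card slipcase 60 mm thick (its x) by 142 mm wide (its y) by 165 mm high, about 0.45 kg, standing in the front row of either bay. Axes as the rack's.
- short_set_center (a point): Centre of the shorter big box set, same slipcase but 152 mm high (60 by 142 by 152 mm), about 0.45 kg, in the front row of the other bay.
- tapes_center (a point): Centre of the wanted two-cassette case: a flat case 26 mm thick (its x) by 142 mm wide (its y) by 104 mm high, about 0.18 kg, two cassettes pictured side by side on its broad faces. It stands upright in the back row of either bay, about 10 mm behind the box set, so the box set leaves no room for a finger in front of it.
- mini_set_center (a point): Centre of a smaller paper-covered set, 28 mm thick by 100 mm wide by 90 mm high, in the back row of the other bay. Leave it alone.
- easel: Fixed plywood display easel, base 120 by 160 mm, ledge 170 mm wide, facing away from the robot (+x). Origin under its base. Between easel and rack the counter is clear for at least 200 mm of width, from 400 to 580 mm ahead of the robot: a box set can stand there.
- easel_rest: Tilted part of the easel. Origin: inner corner of ledge and rest, mid width, 45 mm above the counter. z: up along the rest, leaning 18 degrees back towards the robot. x: out of the rest, y: along it. Rest 60 mm high; ledge at right angles to it, 34 mm deep, then a lip 10 mm high, 8 mm thick. The case seated against the rest has its centre at x 13, y 0, z 52 mm, thickness along x.
- mug: White mug, loose, 80 mm across, 95 mm high; origin under its centre. Leave it alone.
- cd_stack: Loose stack of disc cases, about 135 by 150 by 60 mm high; origin under its centre. Leave it alone.
- headphones: Headphones lying on the counter, about 170 by 200 by 80 mm high; origin on the counter midway between the ear cups. Leave them alone.
Mind the look-alikes: they are no part of the job. Leave any red look-alike of the part that bears tapes_center alone.

How it is judged:
By the outcome, as a careful person would: the job done as asked, in the order asked, and still so for the second after the job is handed in, with the robot touching nothing.
It also fails if it takes over 72 s, if anything falls off the work surface, if the arm or the gripper's body presses on something with over 40 N, if the wrist force passes 120 N, or if a joint passes its speed limit or range.

## Working session

There is one attempt and no reset: what is moved stays moved. The work goes in short steps, Python scripts to look and compute and a shell command to move; the robot and the scene stay as the last step left them, time stands still between calls to the robot, and variables do not carry over. Pictures are saved under pics/ and viewed, and the job is handed in when it is done.

```bash
mkdir -p pics; ls
cat > h.py <<'E'
import numpy as np, cv2
from workcell import bot
def save(c,name,crop=None,scale=1):
    im=c['img'][:,:,::-1]
    if crop: im=im[crop[1]:crop[3],crop[0]:crop[2]]
    if scale!=1: im=cv2.resize(im,None,fx=scale,fy=scale,interpolation=cv2.INTER_CUBIC)
    cv2.imwrite('pics/'+name+'.png',im)
def ray(c,px):
    K=np.array(c['intrinsics']);d=np.array(c['dist_coeffs'])
    p=cv2.undistortPoints(np.array(px,float).reshape(-1,1,2),K,d).reshape(-1,2)
    R=np.array(c['rotation']);v=np.c_[p,np.ones(len(p))]@R.T
    return np.array(c['eye']),v
def onz(c,px,z):
    e,v=ray(c,px);return e+v*((z-e[2])/v[:,2])[:,None]
def proj(c,P):
    R=np.array(c['rotation']);t=-R.T@np.array(c['eye'])
    return cv2.projectPoints(np.array(P,float).reshape(-1,1,3),cv2.Rodrigues(R.T)[0],t,np.array(c['intrinsics']),np.array(c['dist_coeffs']))[0].reshape(-1,2)
def tri(cs,pxs):
    A=np.zeros((3,3));b=np.zeros(3);L=[]
    for c,p in zip(cs,pxs):
        e,v=ray(c,[p]);v=v[0]/np.linalg.norm(v[0]);M=np.eye(3)-np.outer(v,v);A+=M;b+=M@e;L.append((e,M))
    x=np.linalg.solve(A,b);return x,[np.linalg.norm(M@(x-e)) for e,M in L]
E
python3 - <<'E'
from h import *
import pickle
for n in ['scene','side','wrist']:
    c=bot.camera(n); save(c,n+'0'); pickle.dump(c,open(n+'0.pkl','wb'))
    print(n,c.get('shot'),np.round(c['eye'],3),np.round(c['rotation'],3).tolist(),np.round(c['intrinsics'],0).tolist())
o=bot.get_obs();print({k:np.round(v,3).tolist() for k,v in o.items()})
E
```

```text
pics
scene 1 [ 1.067 -0.192  0.904] [0.787, 0.549, -0.153, -0.234] [[350.0, 0.0, 259.0], [0.0, 350.0, 189.0], [0.0, 0.0, 1.0]]
side 2 [0.286 0.564 0.899] [-0.208, 0.921, -0.319, 0.081] [[378.0, 0.0, 257.0], [0.0, 378.0, 200.0], [0.0, 0.0, 1.0]]
wrist 3 [0.092 0.499 0.372] [0.806, 0.571, 0.09, 0.128] [[283.0, 0.0, 253.0], [0.0, 283.0, 192.0], [0.0, 0.0, 1.0]]
{'clock': 0.15, 'joint_pos': [1.233, 0.241, 0.004, 1.335, 0.0, 1.571], 'joint_vel': [-0.001, -0.004, 0.005, -0.001, 0.001, 0.001], 'tau': [-0.0, -37.264, 25.264, 0.012, -0.0, -0.0], 'eef_pos': [0.166, 0.471, 0.211], 'tool_rot': [0.168, 0.986, -0.001, -0.0], 'ft_force': [-0.575, 0.29, 0.591], 'ft_torque': [-0.047, 0.045, 0.062], 'grip_width': 0.086}
```

```bash
sed -i "s/R=np.array(c\['rotation'\])/R=Rm(c)/" h.py
cat >> h.py <<'E'
from scipy.spatial.transform import Rotation as Ro
def Rm(c): return Ro.from_quat(c['rotation']).as_matrix()
E
python3 -c "
from h import *
import pickle
for n in ['scene','side','wrist']:
    c=pickle.load(open(n+'0.pkl','rb'));print(n,Rm(c).round(2).tolist())"
```

```text
scene [[0.35, 0.79, -0.5], [0.94, -0.29, 0.2], [0.02, -0.54, -0.84]]
side [[-0.9, -0.33, 0.28], [-0.44, 0.71, -0.55], [-0.02, -0.62, -0.78]]
wrist [[0.33, 0.9, 0.29], [0.94, -0.31, -0.1], [-0.0, 0.31, -0.95]]
```

View pics/scene0.png

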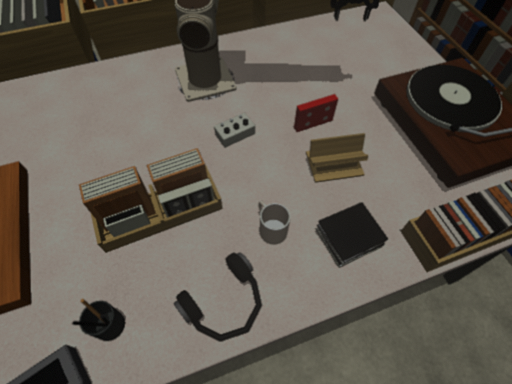

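View pics/side0.png

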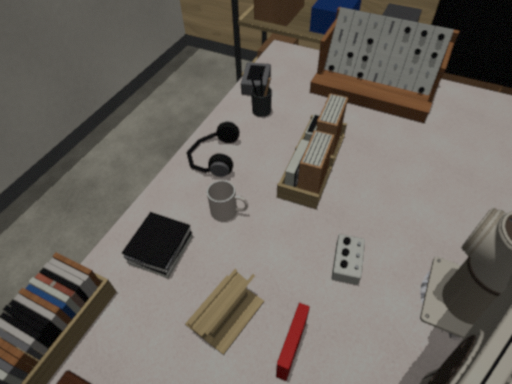

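View pics/wrist0.png

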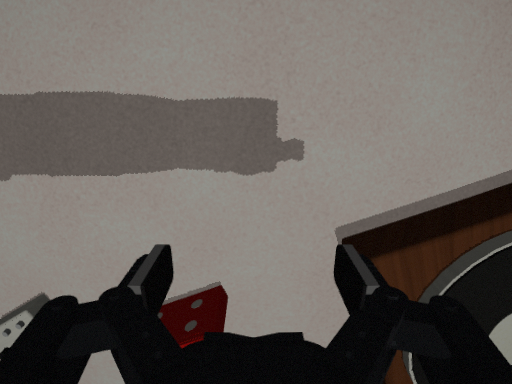

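Run:
```python
from h import *
import pickle
s=pickle.load(open('scene0.pkl','rb'));d=pickle.load(open('side0.pkl','rb'))
save(s,'s_rack',(70,140,230,255),5);save(d,'d_rack',(260,80,360,210),4.5);save(s,'s_easel',(280,80,400,200),4)
s=bot.camera('scene');d=bot.camera('side')
for n in ['tapes_center','tall_set_center','short_set_center','mini_set_center','easel','mug','cd_stack','headphones']:
  for nm,c in(('s',s),('d',d)):
    print(n,nm,[(round(r['confidence'],2),np.round(r['rect']).tolist()) for r in bot.trace(n,c)][:3])
```

```text
tapes_center s [(0.75, [178.0, 171.0, 56.0, 42.0]), (0.66, [189.0, 200.0, 53.0, 33.0]), (0.58, [315.0, 114.0, 46.0, 35.0])]
tapes_center d [(0.85, [294.0, 342.0, 36.0, 77.0]), (0.66, [295.0, 166.0, 20.0, 45.0])]
tall_set_center s [(0.93, [118.0, 200.0, 78.0, 66.0])]
tall_set_center d [(0.58, [333.0, 124.0, 30.0, 58.0]), (0.54, [313.0, 168.0, 76.0, 87.0])]
short_set_center s [(0.59, [176.0, 171.0, 60.0, 45.0])]
short_set_center d [(0.8, [316.0, 164.0, 37.0, 61.0])]
mini_set_center s [(0.79, [128.0, 220.0, 47.0, 32.0])]
mini_set_center d [(0.45, [312.0, 130.0, 11.0, 28.0]), (0.26, [214.0, 149.0, 51.0, 54.0]), (0.25, [158.0, 245.0, 67.0, 62.0])]
easel s [(0.96, [339.0, 156.0, 60.0, 51.0])]
easel d [(0.63, [224.0, 312.0, 80.0, 87.0]), (0.54, [313.0, 166.0, 70.0, 92.0]), (0.21, [214.0, 149.0, 51.0, 55.0])]
mug s [(0.98, [274.0, 222.0, 33.0, 41.0]), (0.4, [160.0, 213.0, 132.0, 84.0])]
mug d [(0.84, [228.0, 202.0, 43.0, 44.0])]
cd_stack s [(0.66, [351.0, 235.0, 70.0, 66.0])]
cd_stack d [(0.74, [157.0, 244.0, 70.0, 62.0])]
headphones s [(0.59, [218.0, 296.0, 91.0, 84.0]), (0.56, [352.0, 236.0, 70.0, 66.0])]
headphones d [(0.72, [213.0, 150.0, 51.0, 53.0]), (0.38, [316.0, 163.0, 33.0, 62.0])]
```

View pics/s_rack.png

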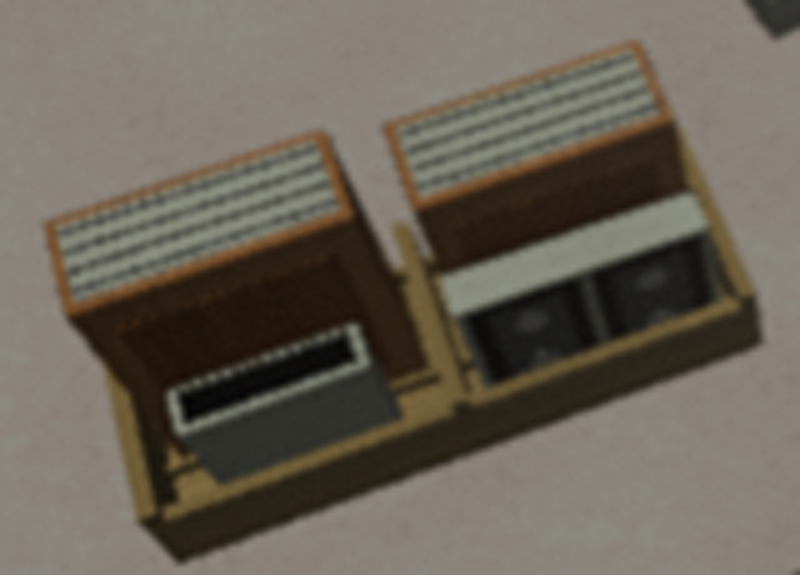

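View pics/d_rack.png

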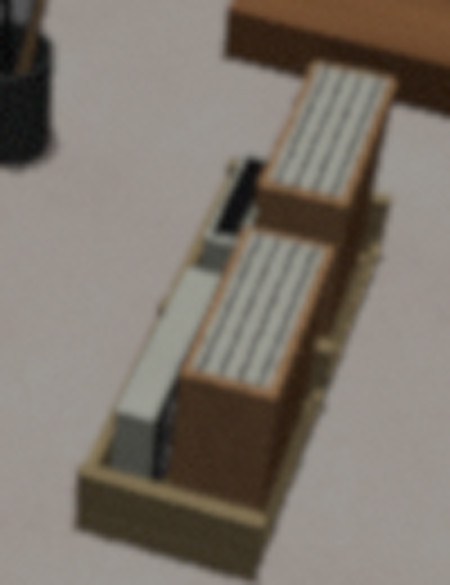

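View pics/s_easel.png

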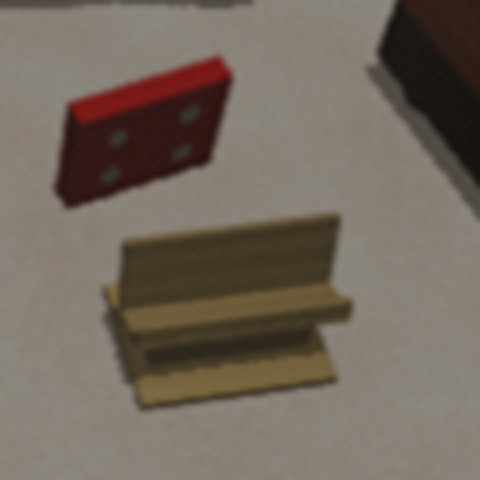

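Run:
```python
from h import *
import pickle
s=pickle.load(open('scene0.pkl','rb'));d=pickle.load(open('side0.pkl','rb'))
save(d,'d_easel',(170,255,330,395),5)
S=lambda u,v:(70+u/5,140+v/5);D=lambda u,v:(260+u/4.5,80+v/4.5)
def q(nm,L):
  P=[]
  for a,b in L:
    x,e=tri([s,d],[S(*a),D(*b)]);P.append(x);print(nm,x.round(4),np.round(e,4))
  P=np.array(P);print(' mean',P.mean(0).round(4));
  if len(P)==4:
    v=P[1]-P[0]+P[2]-P[3];w=P[2]-P[1]+P[3]-P[0];print(' wid',np.linalg.norm(v)/2,'thick',np.linalg.norm(w)/2,'yaw(y axis)',np.degrees(np.arctan2(-v[0],v[1])))
q('short',[((390,125),(330,245)),((637,42),(275,390)),((670,120),(182,372)),((418,205),(245,230))])
q('tall',[((48,222),(395,80)),((322,132),(350,200)),((350,218),(262,188)),((70,312),(312,65))])
q('tapes',[((440,280),(213,270)),((697,192),(155,415)),((715,232),(113,412)),((462,318),(185,268))])
```

```text
short [ 0.4592 -0.2644  0.1614] [0.0018 0.0018]
short [ 0.4482 -0.1291  0.1613] [0.0026 0.0026]
short [ 0.5037 -0.1251  0.1576] [0.0009 0.0009]
short [ 0.5135 -0.2599  0.1587] [0.0004 0.0004]
 mean [ 0.4811 -0.1946  0.1597]
 wid 0.1354356700524712 thick 0.05517982661227214 yaw(y axis) 4.398086038714202
tall [ 0.4701 -0.4335  0.1713] [0.0009 0.0009]
tall [ 0.4593 -0.2976  0.1718] [0.0028 0.0028]
tall [ 0.5154 -0.293   0.1671] [0.001 0.001]
tall [ 0.5275 -0.4279  0.1708] [0.0001 0.0001]
 mean [ 0.4931 -0.363   0.1703]
 wid 0.1358812564345593 thick 0.05701107255827541 yaw(y axis) 4.8307792233114375
tapes [ 0.5322 -0.2622  0.1151] [0.0001 0.0001]
tapes [ 0.5197 -0.1221  0.1131] [0.0036 0.0036]
tapes [ 0.5455 -0.1191  0.1079] [0.0025 0.0025]
tapes [ 0.5529 -0.2585  0.1099] [0.0029 0.0029]
 mean [ 0.5376 -0.1905  0.1115]
 wid 0.14013522360382644 thick 0.024128708889992235 yaw(y axis) 4.0694314568583
```

View pics/d_easel.png

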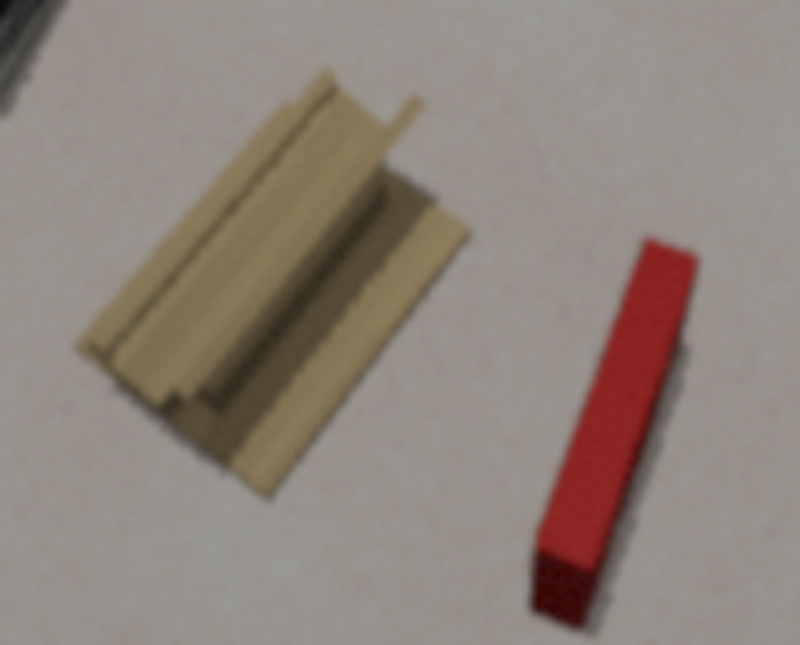

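Run:
```python
from h import *
import pickle
s=pickle.load(open('scene0.pkl','rb'));d=pickle.load(open('side0.pkl','rb'))
S=lambda u,v:(280+u/4,80+v/4);D=lambda u,v:(170+u/5,255+v/5)
# base corners, z small: scene
print('base scene +x edge',onz(s,[S(142,407),S(336,380)],0.006).round(3))
print('base side',onz(d,[D(270,497),D(470,235)],0.006).round(3))
for nm,a,b in [('rest top -y',(125,240),(425,98)),('ledge lip out -y',(128,322),(325,70)),('ledge lip out +y',(352,302),(80,345))]:
  x,e=tri([s,d],[S(*a),D(*b)]);print(nm,x.round(4),np.round(e,4))
print('mug bottom',onz(s,[(274,240)],0).round(3), onz(d,[(222,216)],0).round(3))
print('knob box',onz(s,[(216,132),(245,118),(254,130),(222,143)],0.03).round(3))
print('cd',onz(s,[(318,230),(362,205),(386,240),(342,262)],0.06).round(3))
print('red', [tri([s,d],[S(*a),D(*b)])[0].round(3) for a,b in [((70,105),(672,245)),((225,62),(565,555))]])
R=lambda u,v:(70+u/5,140+v/5)
print('rack bottom back corners',onz(s,[R(760,342),R(182,560)],0).round(4), 'back rail top',onz(s,[R(745,298),R(140,520)],.05).round(4))
```

```text
base scene +x edge [[0.572 0.194 0.006]
 [0.601 0.348 0.006]]
base side [[0.481 0.369 0.006]
 [0.452 0.216 0.006]]
rest top -y [0.4828 0.2037 0.1018] [0.0022 0.0022]
ledge lip out -y [0.5376 0.1919 0.0699] [0.0039 0.0039]
ledge lip out +y [0.5745 0.3606 0.0672] [0.0019 0.0019]
mug bottom [[0.707 0.002 0.   ]] [[0.678 0.026 0.   ]]
knob box [[ 0.295 -0.041  0.03 ]
 [ 0.268  0.07   0.03 ]
 [ 0.329  0.08   0.03 ]
 [ 0.347 -0.036  0.03 ]]
cd [[0.744 0.11  0.06 ]
 [0.717 0.26  0.06 ]
 [0.832 0.267 0.06 ]
 [0.846 0.129 0.06 ]]
red [array([0.35 , 0.221, 0.108]), array([0.343, 0.361, 0.106])]
rack bottom back corners [[ 0.5604 -0.1044 -0.    ]
 [ 0.5834 -0.4411  0.    ]] back rail top [[ 0.5584 -0.1088  0.05  ]
 [ 0.5801 -0.4449  0.05  ]]
```

```bash
python3 -m handwheel '[{"az":0.96,"dz":-0.45},{"az":0.96,"dz":-0.45},{"az":0.96,"dz":-0.45},{"az":0.96,"dz":-0.45},{"az":0.96,"dz":-0.45},{"az":0.96,"dz":-0.45},{"az":0.96,"dz":-0.45},{"az":0.96,"dz":-0.45}]' 1
python3 -m handwheel '[{"dx":-0.6,"dy":0.8},{"dx":-0.8,"dy":1},{"dx":-0.8,"dy":1},{"dx":-0.8,"dy":1},{"dx":-0.8,"dy":1},{"dx":-0.8,"dy":1},{"dx":-0.8,"dy":1},{"dx":-0.8,"dy":1},{"dx":-0.6,"dy":1},{"dx":-0.4,"dy":0.6},{}]'
python3 - <<'E'
from h import *
import pickle
c=bot.camera('wrist');save(c,'w1');pickle.dump(c,open('w1.pkl','wb'))
o=bot.get_obs();print({k:np.round(v,3).tolist() for k,v in o.items()})
E
```

```text
{'clock': 1.1, 'joint_pos': [1.233, 0.241, 0.005, 1.335, 0.0, 1.571], 'joint_vel': [0.001, 0.002, 0.0, 0.001, 0.0, -0.0], 'tau': [0.0, -37.222, 25.27, 0.001, 0.0, -0.0], 'eef_pos': [0.166, 0.472, 0.212], 'tool_rot': [0.168, 0.986, -0.0, -0.0], 'ft_force': [0.665, -0.716, -0.403], 'ft_torque': [-0.011, 0.002, -0.009], 'grip_width': 0.086}invalid input
invalid input
```

View pics/w1.png

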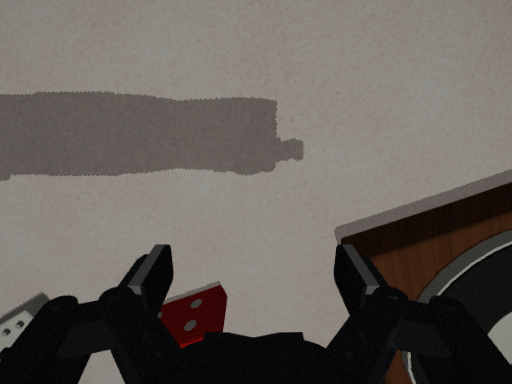

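```bash
python3 -m handwheel '[{"dx":0,"dy":0,"dz":-0.45,"ax":0,"ay":0,"az":0.96},{"dx":0,"dy":0,"dz":-0.45,"ax":0,"ay":0,"az":0.96},{"dx":0,"dy":0,"dz":-0.45,"ax":0,"ay":0,"az":0.96},{"dx":0,"dy":0,"dz":-0.45,"ax":0,"ay":0,"az":0.96},{"dx":0,"dy":0,"dz":-0.45,"ax":0,"ay":0,"az":0.96},{"dx":0,"dy":0,"dz":-0.45,"ax":0,"ay":0,"az":0.96},{"dx":0,"dy":0,"dz":-0.45,"ax":0,"ay":0,"az":0.96},{"dx":0,"dy":0,"dz":-0.45,"ax":0,"ay":0,"az":0.96}]' 1
```

```text
clock: 1.9
eef_pos: [0.1657, 0.4717, 0.3027]
tool_rot: [0.68, 0.733, 0.0, -0.0]
ft_force: [-0.1, -0.3, -0.1]
grip_width: 0.0856
```

```bash
python3 -m handwheel '[{"dx":-0.6,"dy":0.8,"dz":0,"ax":0,"ay":0,"az":0},{"dx":-0.8,"dy":1,"dz":0,"ax":0,"ay":0,"az":0},{"dx":-0.8,"dy":1,"dz":0,"ax":0,"ay":0,"az":0},{"dx":-0.8,"dy":1,"dz":0,"ax":0,"ay":0,"az":0},{"dx":-0.8,"dy":1,"dz":0,"ax":0,"ay":0,"az":0},{"dx":-0.8,"dy":1,"dz":0,"ax":0,"ay":0,"az":0},{"dx":-0.8,"dy":1,"dz":0,"ax":0,"ay":0,"az":0},{"dx":-0.8,"dy":1,"dz":0,"ax":0,"ay":0,"az":0},{"dx":-0.6,"dy":1,"dz":0,"ax":0,"ay":0,"az":0},{"dx":-0.4,"dy":0.6,"dz":0,"ax":0,"ay":0,"az":0},{"dx":0,"dy":0,"dz":0,"ax":0,"ay":0,"az":0}]'
python3 - <<'E'
from h import *
import pickle
c=bot.camera('wrist');save(c,'w2');pickle.dump(c,open('w2.pkl','wb'));print(np.round(c['eye'],3))
E
```

```text
clock: 3.0
eef_pos: [0.4162, 0.3101, 0.3018]
tool_rot: [0.679, 0.734, -0.0, 0.0]
ft_force: [-1.8, -0.3, 0.7]
grip_width: 0.0856
[0.411 0.39  0.462]
```

View pics/w2.png

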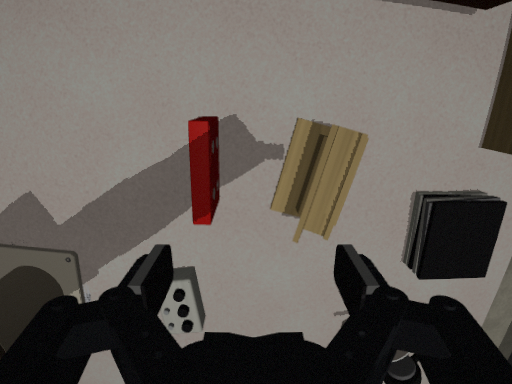

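Run:
```python
from h import *
import pickle
c=pickle.load(open('w2.pkl','rb'));save(c,'w2e',(260,105,380,250),5)
```

```text
(no output)
```

View pics/w2e.png

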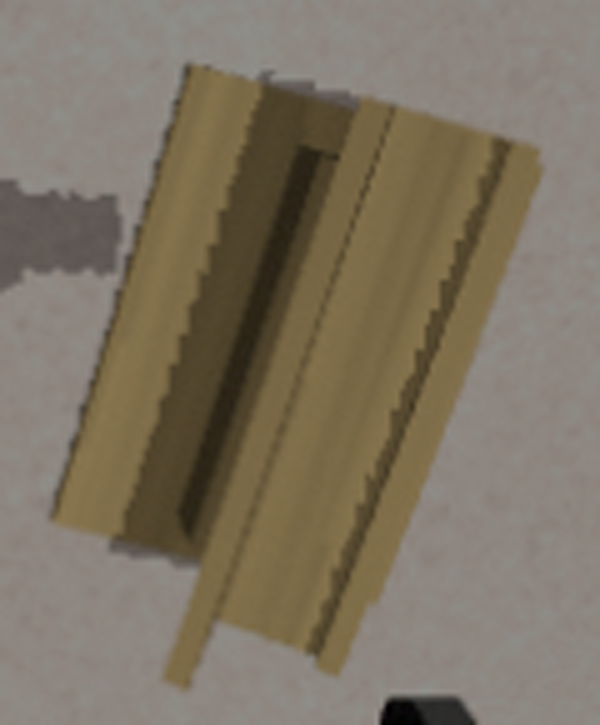

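```bash
cat > fitE.py <<'E'
from h import *
import pickle
from scipy.optimize import least_squares
s=pickle.load(open('scene0.pkl','rb'));d=pickle.load(open('side0.pkl','rb'));w=pickle.load(open('w2.pkl','rb'))
S=lambda u,v:(280+u/4,80+v/4);D=lambda u,v:(170+u/5,255+v/5);W=lambda u,v:(260+u/5,105+v/5)
c18,s18=np.cos(np.radians(18)),np.sin(np.radians(18))
def wp(p,P):
    x,y,z=P;lx=x*c18-z*s18;lz=.045+x*s18+z*c18
    c,sn=np.cos(p[2]),np.sin(p[2]);return [p[0]+c*lx-sn*y,p[1]+sn*lx+c*y,lz]
obs=[(w,W(541,152),(.042,1,.01)),(w,W(338,676),(.042,-1,.01)),(w,W(393,105),(0,2,.06)),(w,W(188,688),(0,-2,.06)),
(s,S(125,240),(0,-2,.06)),(s,S(340,215),(0,2,.06)),(s,S(128,322),(.042,-1,.01)),(s,S(352,302),(.042,1,.01)),
(d,D(325,70),(.042,-1,.01)),(d,D(80,345),(.042,1,.01))]
def res(p):
    r=[]
    for c,px,P in obs:
        y={1:.085,2:p[3]}[abs(P[1])]*np.sign(P[1])
        r+=list(proj(c,[wp(p,(P[0],y,P[2]))])[0]-px)
    return r
if __name__=='__main__':
    f=least_squares(res,[.52,.283,-.19,.08]);print(f.x.round(4),np.degrees(f.x[2]));print(np.array(f.fun).reshape(-1,2).round(1).tolist())
    f=least_squares(lambda p:res(p)[:8],[.52,.283,-.19,.08]);print('wrist only',f.x.round(4),np.degrees(f.x[2]));print(np.array(f.fun).reshape(-1,2).round(1).tolist())
E
python3 fitE.py
```

```text
[ 0.5223  0.2829 -0.1935  0.0842] -11.08393640137937
[[0.2, -0.9], [-0.8, 0.3], [-0.2, 0.0], [-1.0, -0.3], [0.1, 0.9], [0.2, 0.8], [1.9, 2.1], [0.3, 0.3], [-0.2, -0.7], [1.0, -0.9]]
wrist only [ 0.5231  0.2825 -0.1877  0.0843] -10.75264879023502
[[0.4, -0.8], [-0.1, 0.5], [-0.0, 0.2], [-0.3, 0.2]]
```

```bash
python3 -m handwheel '[{"dx":-0.6,"dy":0.1,"dz":0,"ax":0,"ay":0,"az":0},{"dx":-1,"dy":0.1,"dz":0,"ax":0,"ay":0,"az":0},{"dx":-1,"dy":0.1,"dz":0,"ax":0,"ay":0,"az":0},{"dx":-1,"dy":0.1,"dz":0,"ax":0,"ay":0,"az":0},{"dx":-1,"dy":0.1,"dz":0,"ax":0,"ay":0,"az":0},{"dx":-1,"dy":0.1,"dz":0,"ax":0,"ay":0,"az":0},{"dx":-1,"dy":0.1,"dz":0,"ax":0,"ay":0,"az":0},{"dx":-1,"dy":0.1,"dz":0,"ax":0,"ay":0,"az":0},{"dx":-1,"dy":0.1,"dz":0,"ax":0,"ay":0,"az":0},{"dx":-1,"dy":0.1,"dz":0,"ax":0,"ay":0,"az":0},{"dx":-1,"dy":0,"dz":0,"ax":0,"ay":0,"az":0},{"dx":-1,"dy":0,"dz":0,"ax":0,"ay":0,"az":0}]'
python3 -m handwheel '[{"dx":-1,"dy":0,"dz":0,"ax":0,"ay":0,"az":0},{"dx":-1,"dy":0,"dz":0,"ax":0,"ay":0,"az":0},{"dx":-1,"dy":0,"dz":0,"ax":0,"ay":0,"az":0},{"dx":-1,"dy":0,"dz":0,"ax":0,"ay":0,"az":0},{"dx":-1,"dy":0,"dz":0,"ax":0,"ay":0,"az":0},{"dx":-1,"dy":0,"dz":0,"ax":0,"ay":0,"az":0},{"dx":-0.8,"dy":0,"dz":0,"ax":0,"ay":0,"az":0},{"dx":-0.4,"dy":0,"dz":0,"ax":0,"ay":0,"az":0},{"dx":0,"dy":0,"dz":0,"ax":0,"ay":0,"az":0}]'
python3 - <<'E'
from h import *
import pickle
c=bot.camera('wrist');save(c,'w3');pickle.dump(c,open('w3.pkl','wb'));print(np.round(c['eye'],3))
E
python3 -m handwheel '[{"dx":-0.6,"dy":0,"dz":0,"ax":0,"ay":0,"az":0},{"dx":-1,"dy":0,"dz":0,"ax":0,"ay":0,"az":0},{"dx":-1,"dy":0,"dz":0,"ax":0,"ay":0,"az":0},{"dx":-1,"dy":0,"dz":0,"ax":0,"ay":0,"az":0},{"dx":-1,"dy":0,"dz":0,"ax":0,"ay":0,"az":0},{"dx":-0.4,"dy":0,"dz":0,"ax":0,"ay":0,"az":0},{"dx":0,"dy":0,"dz":0,"ax":0,"ay":0,"az":0}]'
python3 - <<'E'
from h import *
import pickle
c=bot.camera('wrist');save(c,'w4',None,1.5);pickle.dump(c,open('w4.pkl','wb'));print(np.round(c['eye'],3))
E
```

```text
clock: 4.25
eef_pos: [0.4621, 0.0236, 0.3025]
tool_rot: [0.677, 0.736, 0.0, 0.0]
ft_force: [-0.9, -0.3, -0.4]
grip_width: 0.0855
clock: 5.15
eef_pos: [0.4771, -0.1556, 0.3022]
tool_rot: [0.678, 0.735, -0.0, -0.0]
ft_force: [0.4, 0.2, 0.2]
grip_width: 0.0854
[ 0.472 -0.075  0.463]
clock: 5.9
eef_pos: [0.4875, -0.2805, 0.3017]
tool_rot: [0.678, 0.735, -0.0, -0.0]
ft_force: [0.7, 0.0, 0.9]
grip_width: 0.0853
[ 0.483 -0.2    0.462]
```

View pics/w3.png

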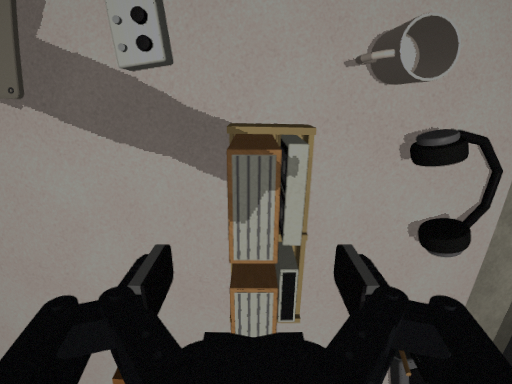

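View pics/w4.png

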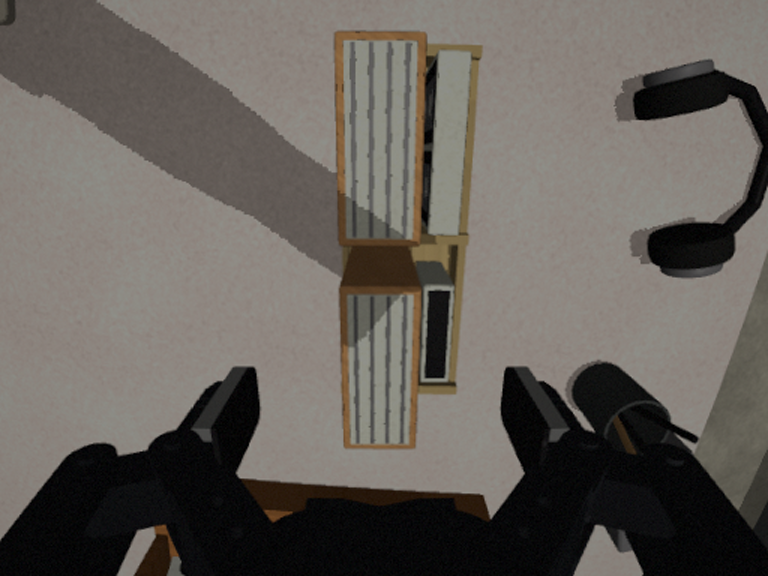

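Run:
```python
from h import *
import pickle
w=pickle.load(open('w4.pkl','rb'));save(w,'w4c',(210,10,330,180),4.5)
```

```text
(no output)
```

View pics/w4c.png

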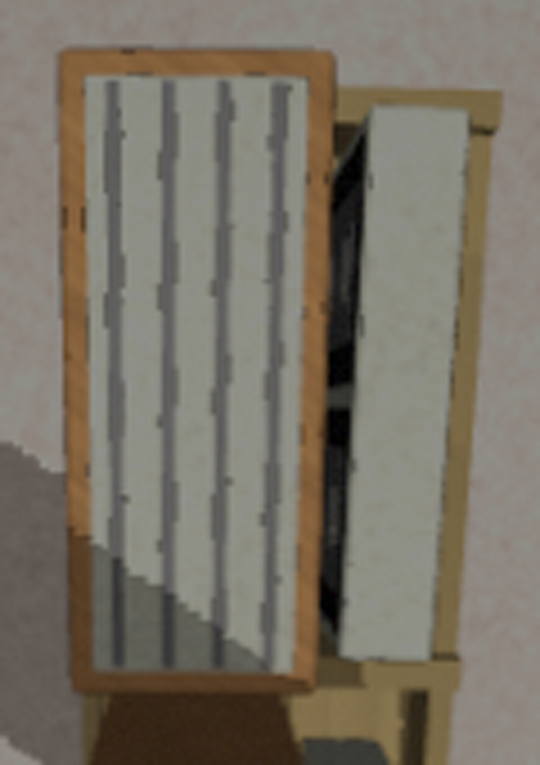

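```bash
cat > fitB.py <<'E'
from h import *
import pickle
from scipy.optimize import least_squares
s=pickle.load(open('scene0.pkl','rb'));d=pickle.load(open('side0.pkl','rb'));w=pickle.load(open('w4.pkl','rb'))
S=lambda u,v:(70+u/5,140+v/5);D=lambda u,v:(260+u/4.5,80+v/4.5);W=lambda u,v:(210+u/4.5,10+v/4.5)
def fit(nm,T,Wd,sets,z0):
  sg=[(-1,1),(1,1),(1,-1),(-1,-1)]
  def res(p,only=None):
    r=[];c,n=np.cos(p[2]),np.sin(p[2])
    for i,(cam,pts) in enumerate(sets):
      if only is not None and i not in only: continue
      P=[[p[0]+c*a*T/2-n*b*Wd/2,p[1]+n*a*T/2+c*b*Wd/2,p[3]] for a,b in sg]
      r+=list((proj(cam,P)-np.array(pts)).ravel())
    return np.array(r)
  for o in ([0],[0,1,2],[1,2]):
    f=least_squares(res,[.49,-.19,.077,z0],args=(o,));print(nm,o,f.x.round(4),round(np.degrees(f.x[2]),2),'rms',round(np.sqrt((f.fun**2).mean()),2))
fit('short',.06,.142,[(w,[W(60,52),W(335,52),W(315,690),W(73,690)]),(s,[S(637,42),S(670,120),S(418,205),S(390,125)]),(d,[D(275,390),D(182,372),D(245,230),D(330,245)])],.16)
fit('tapes',.026,.142,[(w,[W(368,105),W(470,108),W(432,660),W(340,658)]),(s,[S(697,192),S(715,232),S(462,318),S(440,280)]),(d,[D(155,415),D(113,412),D(185,268),D(213,270)])],.11)
for u,v,z in [(502,92,.06),(458,688,.06)]: print(onz(w,[W(u,v)],z).round(4))
E
python3 fitB.py
```

```text
short [0] [ 0.4824 -0.1955  0.0753  0.1535] 4.32 rms 0.13
short [0, 1, 2] [ 0.4821 -0.1957  0.0759  0.1574] 4.35 rms 1.03
short [1, 2] [ 0.481  -0.1947  0.0812  0.1594] 4.65 rms 1.04
tapes [0] [ 0.5374 -0.1921  0.0603  0.1073] 3.45 rms 0.04
tapes [0, 1, 2] [ 0.5372 -0.192   0.0632  0.1095] 3.62 rms 0.84
tapes [1, 2] [ 0.5376 -0.1904  0.0733  0.1114] 4.2 rms 0.92
[[ 0.5632 -0.1046  0.06  ]]
[[ 0.5739 -0.2788  0.06  ]]
```

```bash
python3 -m handwheel '[{"dx":0.6,"dy":0.05,"dz":0,"ax":0,"ay":0,"az":0},{"dx":1,"dy":0,"dz":0,"ax":0,"ay":0,"az":0},{"dx":1,"dy":0,"dz":0,"ax":0,"ay":0,"az":0},{"dx":0.6,"dy":0,"dz":0,"ax":0,"ay":0,"az":0},{"dx":0.2,"dy":0,"dz":0.6,"ax":0,"ay":0,"az":0},{"dx":0,"dy":0,"dz":0.9,"ax":0,"ay":0,"az":0},{"dx":0,"dy":0,"dz":0.9,"ax":0,"ay":0,"az":0},{"dx":0,"dy":0,"dz":0.6,"ax":0,"ay":0,"az":0},{"dx":0,"dy":0,"dz":0.5,"ax":0,"ay":0,"az":0},{"dx":0,"dy":0,"dz":0.2,"ax":0,"ay":0,"az":0},{"dx":0,"dy":0,"dz":0,"ax":0,"ay":0,"az":0}]'
python3 - <<'E'
from h import *
import pickle
c=bot.camera('wrist');save(c,'w5',None,1.5);pickle.dump(c,open('w5.pkl','wb'))
c=bot.camera('side');save(c,'d5',(220,60,400,230),4)
E
```

```text
clock: 7.05
eef_pos: [0.4815, -0.1938, 0.2094]
tool_rot: [0.677, 0.736, -0.0, -0.001]
ft_force: [0.4, -0.9, -0.4]
grip_width: 0.0856
```

View pics/w5.png

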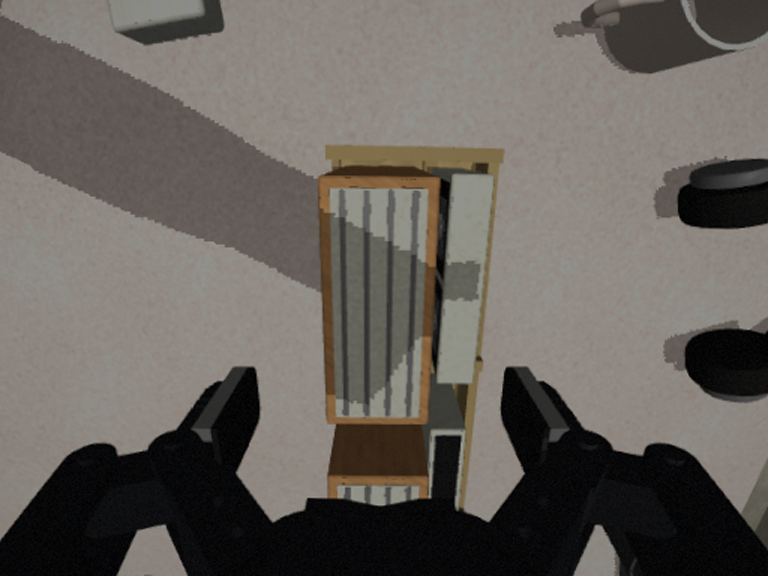

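View pics/d5.png

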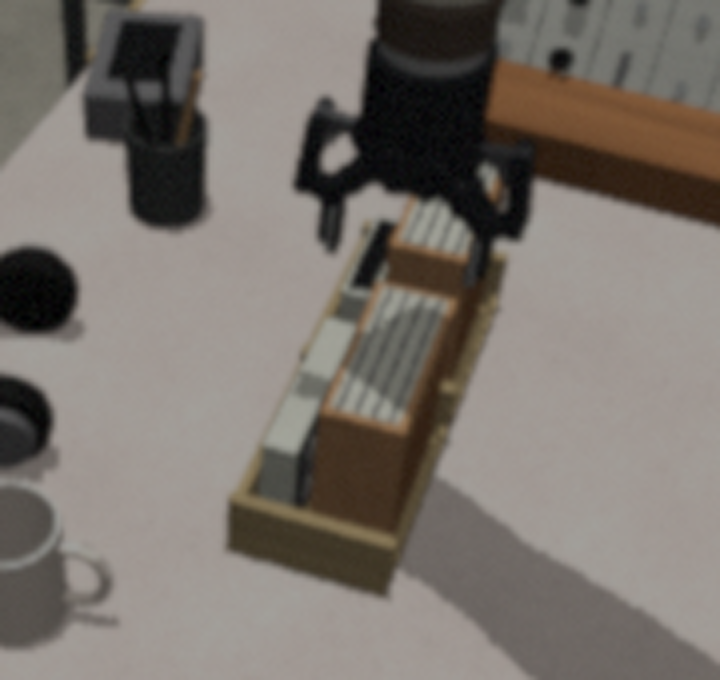

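```bash
cat >> fitB.py <<'E'
w=pickle.load(open('w5.pkl','rb'));H=lambda u,v:(u/1.5,v/1.5)
print(np.round(w['eye'],4))
fit('short5',.06,.142,[(w,[H(319,178),H(440,178),H(428,423),H(328,424)])]*3,.16)
fit('tapes5',.026,.142,[(w,[H(452,173),H(493,175),H(474,383),H(437,382)])]*3,.11)
E
python3 fitB.py | tail -7
```

```text
[ 0.4765 -0.1137  0.3698]
short5 [0] [ 0.4826 -0.1969  0.0772  0.1549] 4.43 rms 0.31
short5 [0, 1, 2] [ 0.4826 -0.1969  0.0772  0.1549] 4.43 rms 0.31
short5 [1, 2] [ 0.4826 -0.1969  0.0772  0.1549] 4.43 rms 0.31
tapes5 [0] [ 0.5376 -0.1926  0.0637  0.1071] 3.65 rms 0.36
tapes5 [0, 1, 2] [ 0.5376 -0.1926  0.0637  0.1071] 3.65 rms 0.36
tapes5 [1, 2] [ 0.5376 -0.1926  0.0637  0.1071] 3.65 rms 0.36
```

```bash
python3 -m handwheel '[{"dx":-0.1,"dy":0.04,"dz":0.5,"ax":0,"ay":0,"az":0},{"dx":0,"dy":0,"dz":0.8,"ax":0,"ay":0,"az":0},{"dx":0,"dy":0,"dz":0.8,"ax":0,"ay":0,"az":0},{"dx":0,"dy":0,"dz":0.5,"ax":0,"ay":0,"az":0},{"dx":0,"dy":0,"dz":0.26,"ax":0,"ay":0,"az":0},{"dx":0,"dy":0,"dz":0,"ax":0,"ay":0,"az":0}]'
python3 - <<'E'
from h import *
c=bot.camera('side');save(c,'d6',(220,60,400,230),4)
c=bot.camera('scene');save(c,'s6',(70,90,250,260),4)
E
```

```text
clock: 7.75
eef_pos: [0.4825, -0.1972, 0.1371]
tool_rot: [0.678, 0.735, -0.0, -0.001]
ft_force: [-0.8, 1.2, -0.3]
grip_width: 0.0849
```

View pics/d6.png

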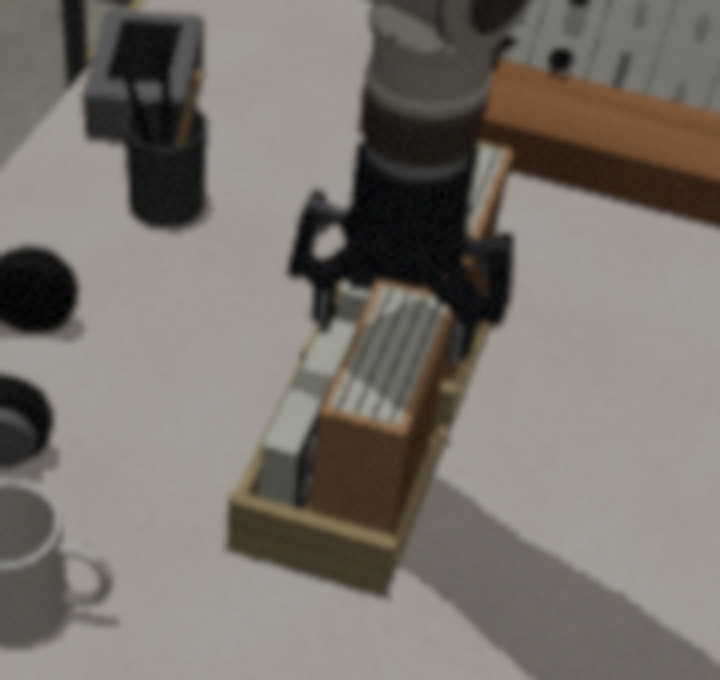

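View pics/s6.png

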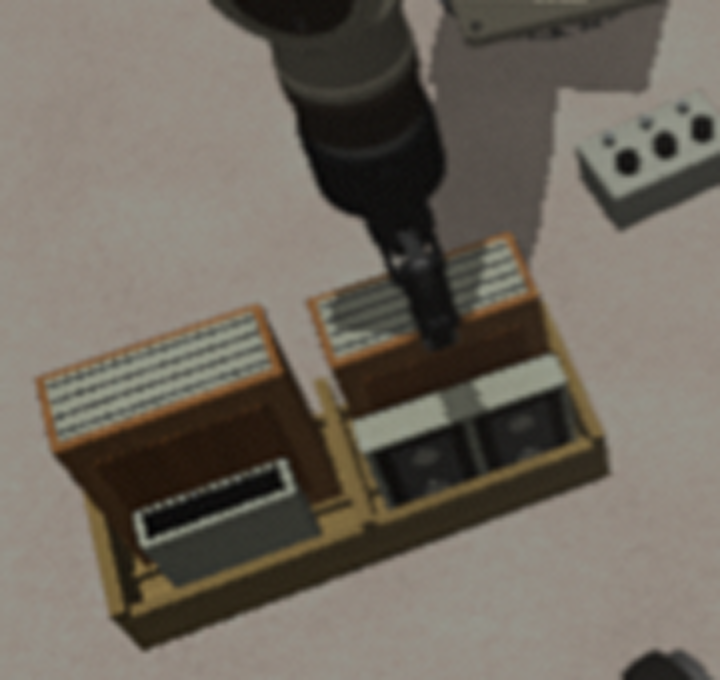

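Fingers straddle the set, near its middle. Close.

```bash
python3 -m handwheel '[{"dx":0,"dy":0,"dz":0,"ax":0,"ay":0,"az":0},{"dx":0,"dy":0,"dz":0,"ax":0,"ay":0,"az":0},{"dx":0,"dy":0,"dz":0,"ax":0,"ay":0,"az":0},{"dx":0,"dy":0,"dz":0,"ax":0,"ay":0,"az":0},{"dx":0,"dy":0,"dz":0,"ax":0,"ay":0,"az":0}]' -1
python3 -m handwheel '[{"dx":0,"dy":0,"dz":0,"ax":0,"ay":0,"az":0}]' 
python3 -c "
from workcell import bot;print(bot.get_obs()['ft_force'],bot.get_obs()['ft_torque'])"
```

```text
clock: 8.35
eef_pos: [0.4836, -0.1979, 0.1454]
tool_rot: [0.678, 0.735, 0.001, 0.003]
ft_force: [-12.1, 5.7, 44.4]
grip_width: 0.0121
clock: 8.45
eef_pos: [0.4859, -0.1979, 0.1469]
tool_rot: [0.678, 0.735, 0.002, 0.005]
ft_force: [-8.1, 5.1, 38.4]
grip_width: 0.0005
[-8.05189893  5.10019593 38.43107607] [1.23709307 1.88217793 0.01523203]
```

Run:
```python
from h import *
import pickle
c=bot.camera('side');save(c,'d7',(220,60,400,230),4)
c=bot.camera('scene');save(c,'s7',(70,90,250,260),4)
c=bot.camera('wrist');save(c,'w7',None,1.5)
```

```text
(no output)
```

View pics/d7.png

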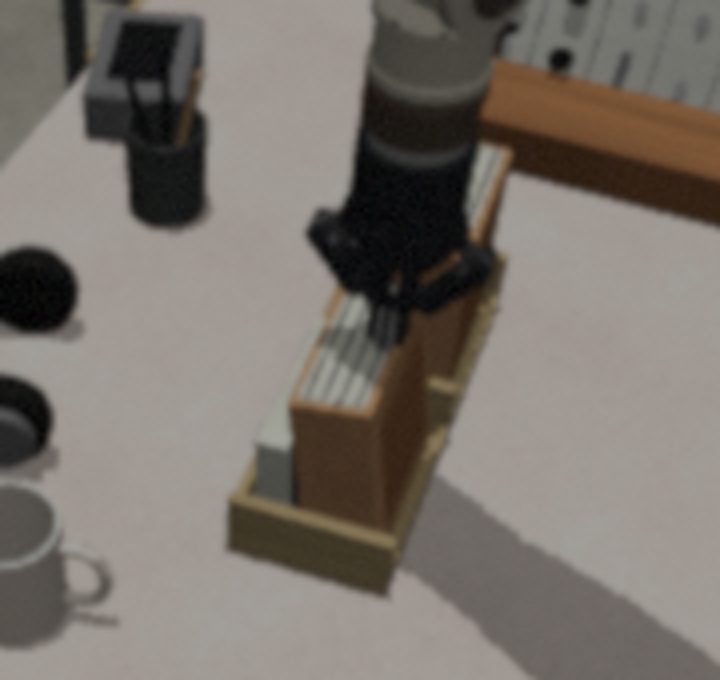

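View pics/s7.png

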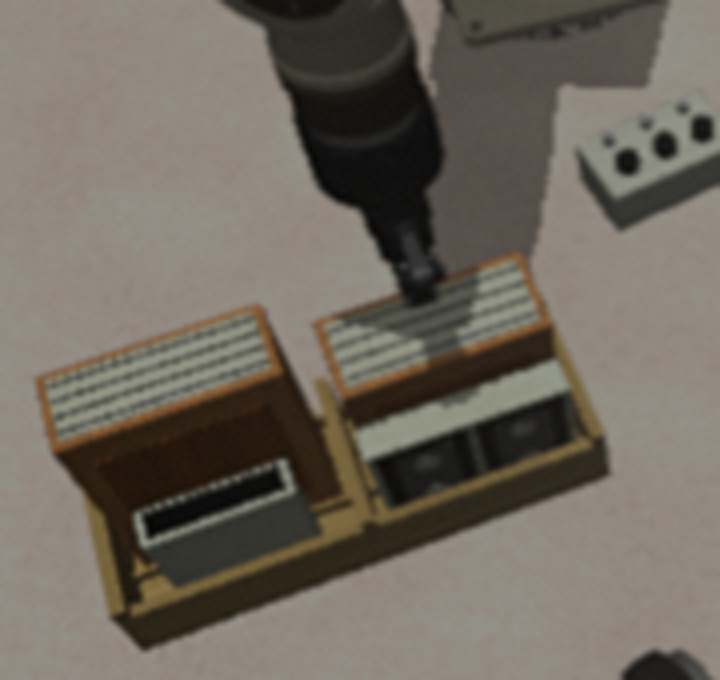

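View pics/w7.png

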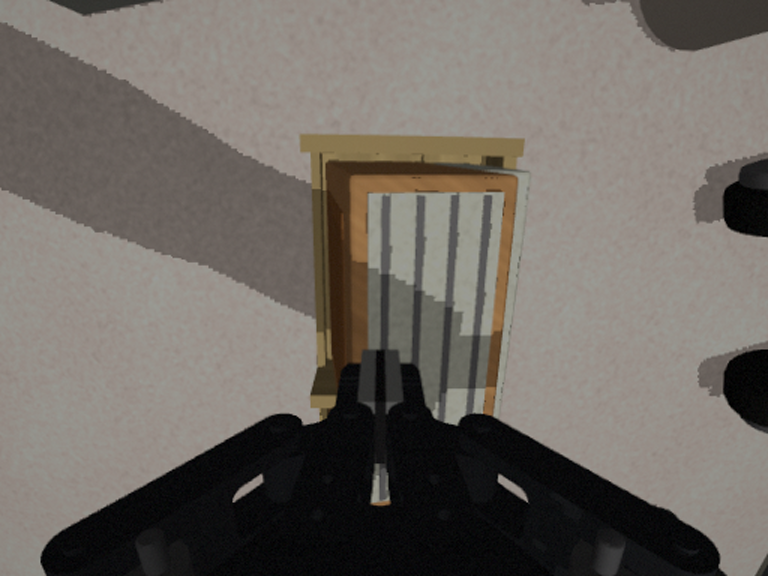

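Run:
```python
from h import *
import pickle
s=pickle.load(open('scene0.pkl','rb'));d=pickle.load(open('side0.pkl','rb'))
print(tri([s,d],[(70+440/4,90+345/4),(220+322/4,60+328/4)]))
for P in [(.4825,-.1972,.137),(.4825,-.1972,.131),(.525,-.194,.131),(.44,-.2,.131)]:
  p=proj(s,[P])[0];q=proj(d,[P])[0];print(P,'s6',((p-[70,90])*4).round(),'d6',((q-[220,60])*4).round())
# tips now closed
for P in [(.4859,-.1979,.147),(.4859,-.1979,.128)]:
  p=proj(s,[P])[0];q=proj(d,[P])[0];print(P,'s7',((p-[70,90])*4).round(),'d7',((q-[220,60])*4).round())
print(bot.get_obs()['clock'],bot.get_obs()['ft_force'],bot.get_obs()['eef_pos'])
```

```text
(array([ 0.52956762, -0.19249828,  0.16747475]), [np.float64(0.0009186709851268123), np.float64(0.000918670985126913)])
(0.4825, -0.1972, 0.137) s6 [426. 319.] d6 [384. 374.]
(0.4825, -0.1972, 0.131) s6 [427. 324.] d6 [383. 380.]
(0.525, -0.194, 0.131) s6 [447. 372.] d6 [326. 365.]
(0.44, -0.2, 0.131) s6 [409. 278.] d6 [442. 396.]
(0.4859, -0.1979, 0.147) s7 [423. 314.] d7 [382. 362.]
(0.4859, -0.1979, 0.128) s7 [428. 331.] d7 [379. 381.]
8.6 [-7.72919992  5.32128577 38.42805806] [ 0.48674505 -0.1978677   0.14704119]
```

```bash
python3 -m handwheel '[{"dx":0,"dy":0,"dz":-0.3,"ax":0,"ay":0,"az":0},{"dx":0,"dy":0,"dz":-0.5,"ax":0,"ay":0,"az":0},{"dx":0,"dy":0,"dz":-1,"ax":0,"ay":0,"az":0},{"dx":0,"dy":0,"dz":-1,"ax":0,"ay":0,"az":0},{"dx":0,"dy":0,"dz":-1,"ax":0,"ay":0,"az":0},{"dx":0,"dy":0,"dz":-1,"ax":0,"ay":0,"az":0},{"dx":0,"dy":0,"dz":0,"ax":0,"ay":0,"az":0}]'
python3 - <<'E'
from h import *
import pickle
for n,cr in (('side',(220,40,400,210)),('scene',(70,60,250,260)),('wrist',None)):
  c=bot.camera(n);save(c,n+'8',cr,4 if cr and n=='side' else 3 if cr else 1.5);pickle.dump(c,open(n+'8.pkl','wb'))
print(bot.get_obs()['eef_pos'],bot.get_obs()['ft_force'])
E
```

```text
clock: 9.3
eef_pos: [0.4851, -0.1981, 0.2623]
tool_rot: [0.678, 0.735, 0.001, 0.004]
ft_force: [0.4, 0.8, -0.6]
grip_width: 0.0005
[ 0.48283537 -0.19712691  0.25753945] [ 0.17196534  0.53686178 -0.83058735]
```

View pics/side8.png

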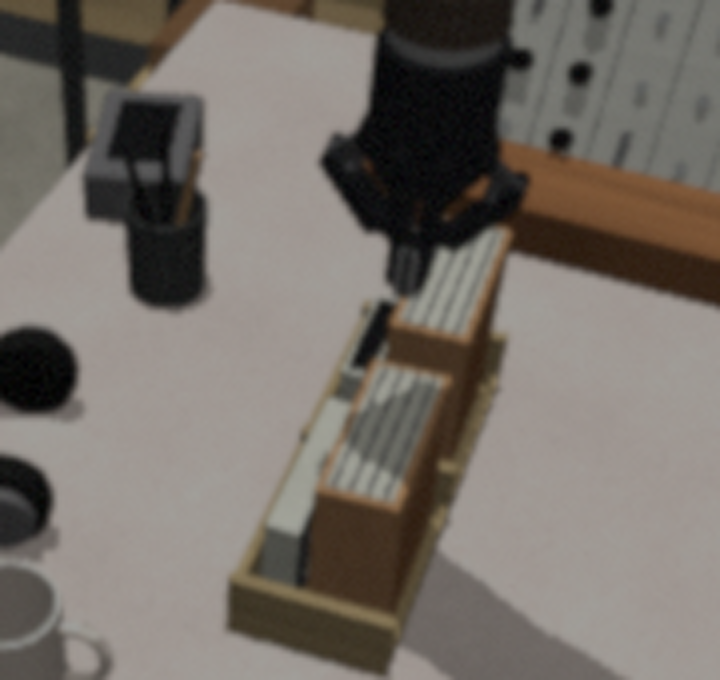

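View pics/scene8.png

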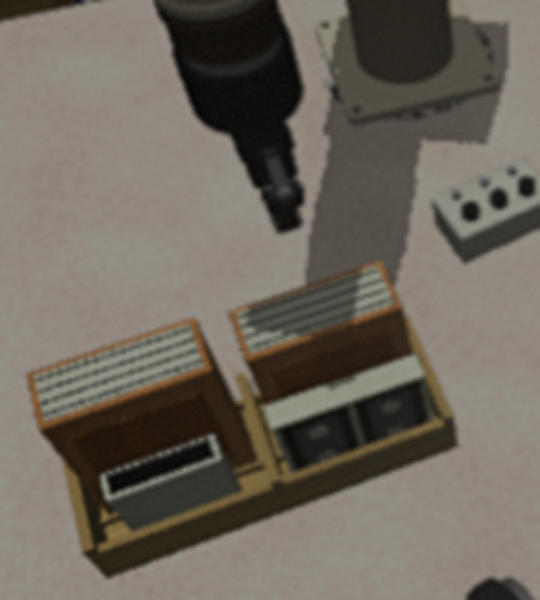

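View pics/wrist8.png

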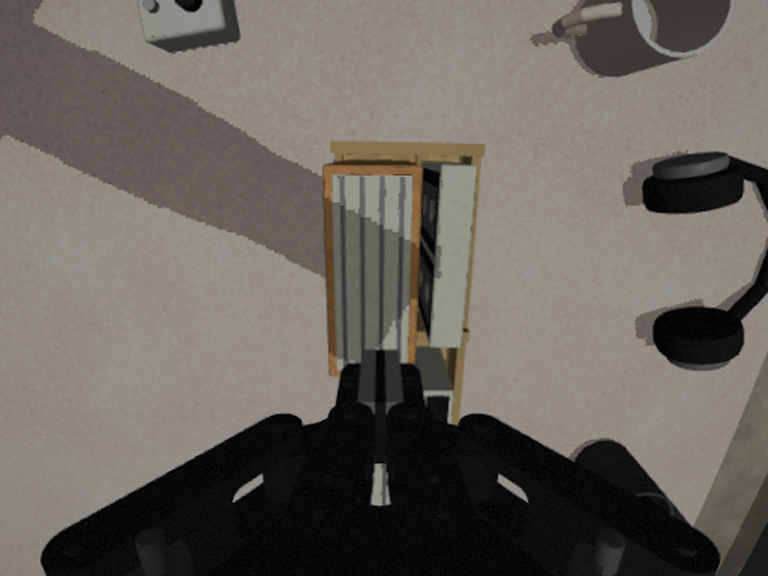

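```bash
python3 - <<'E'
from h import *
import pickle
s=pickle.load(open('scene8.pkl','rb'));d=pickle.load(open('side8.pkl','rb'));w=pickle.load(open('wrist8.pkl','rb'))
print(tri([s,d],[(70+288/3,60+230/3),(220+408/4,40+292/4)]))
print(proj(w,[(.4829,-.1971,.2575-.019),(.4829,-.1971,.27)])*1.5)
o=bot.get_obs();print(o['eef_pos'],o['joint_pos'],w['eye'],Rm(w).round(3).tolist())
E
cat >> fitB.py <<'E'
w=pickle.load(open('wrist8.pkl','rb'))
fit('short8',.06,.142,[(w,[H(323,163),H(424,163),H(415,375),H(329,376)])]*3,.16)
fit('tapes8',.026,.142,[(w,[H(440,165),H(477,165),H(462,347),H(431,346)])]*3,.11)
E
python3 fitB.py | tail -6 | grep '\[0\]'
```

```text
(array([ 0.4848495 , -0.19879284,  0.27652488]), [np.float64(0.0026802456465056398), np.float64(0.002680245646505811)])
[[375.52939596 332.51383395]
 [374.89834822 365.2033183 ]]
[ 0.48283537 -0.19712691  0.25753945] [-3.87603349e-01  2.70695335e-01  1.62024571e-01  1.46293280e+00
 -1.84783806e-05  1.10213668e+00] [ 0.47808714 -0.11712664  0.41887983] [[0.997, 0.077, 0.026], [0.081, -0.948, -0.308], [0.001, 0.309, -0.951]]
short8 [0] [ 0.4803 -0.1949  0.0716  0.1576] 4.1 rms 0.35
tapes8 [0] [ 0.54   -0.1926  0.0679  0.1065] 3.89 rms 0.26
```

```bash
python3 -m handwheel '[{"dx":0.06,"dy":-0.07,"dz":0,"ax":0,"ay":0,"az":0},{"dx":0,"dy":0,"dz":0,"ax":0,"ay":0,"az":0},{"dx":0,"dy":0,"dz":0,"ax":0,"ay":0,"az":0},{"dx":0,"dy":0,"dz":0,"ax":0,"ay":0,"az":0},{"dx":0,"dy":0,"dz":0.5,"ax":0,"ay":0,"az":0},{"dx":0,"dy":0,"dz":0.9,"ax":0,"ay":0,"az":0},{"dx":0,"dy":0,"dz":0.9,"ax":0,"ay":0,"az":0},{"dx":0,"dy":0,"dz":0.6,"ax":0,"ay":0,"az":0},{"dx":0,"dy":0,"dz":0.4,"ax":0,"ay":0,"az":0},{"dx":0,"dy":0,"dz":0,"ax":0,"ay":0,"az":0}]' 1
python3 - <<'E'
from h import *
import pickle
for n in ('side','scene','wrist'):
  c=bot.camera(n);save(c,n+'9',(220,40,400,210) if n=='side' else (70,60,250,260) if n=='scene' else None,{'side':4,'scene':3,'wrist':1.5}[n]);pickle.dump(c,open(n+'9.pkl','wb'))
o=bot.get_obs();print(o['eef_pos'],o['ft_force'],o['grip_width'])
E
```

```text
clock: 10.45
eef_pos: [0.4803, -0.1955, 0.1742]
tool_rot: [0.678, 0.735, -0.001, -0.001]
ft_force: [-0.5, -0.9, -0.7]
grip_width: 0.0852
[ 0.4818691  -0.19616086  0.17659615] [ 0.03832223 -0.01091694  0.16515789] 0.08538102109862364
```

View pics/side9.png

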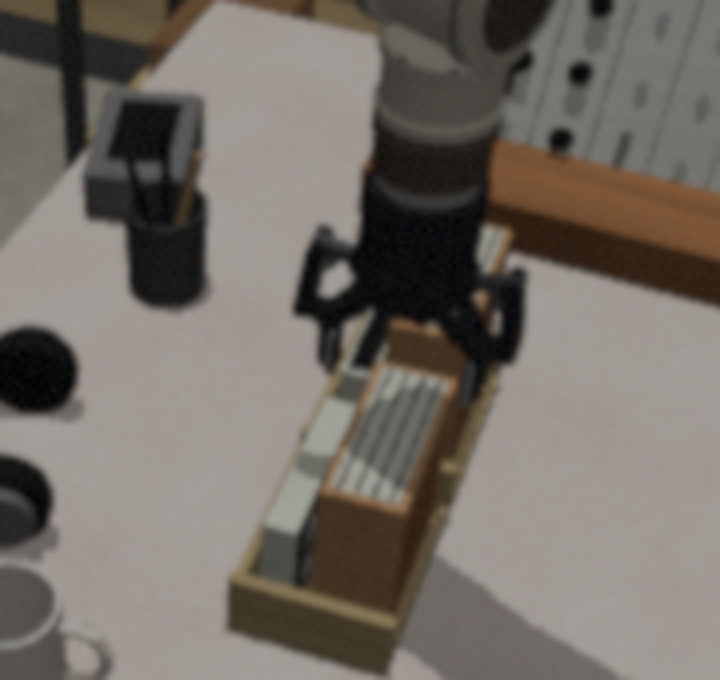

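View pics/scene9.png

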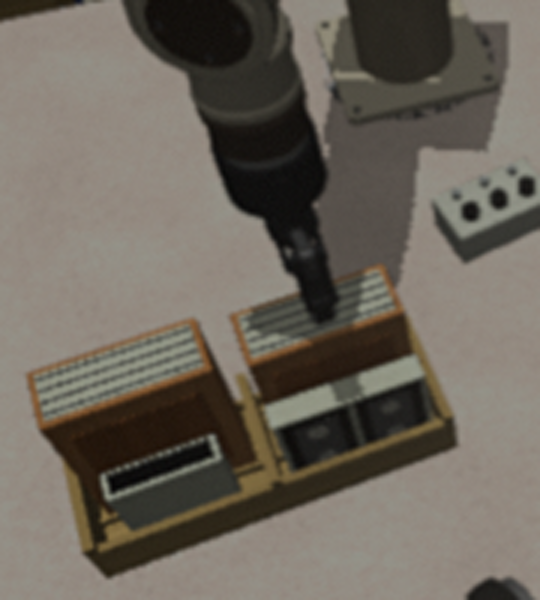

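View pics/wrist9.png

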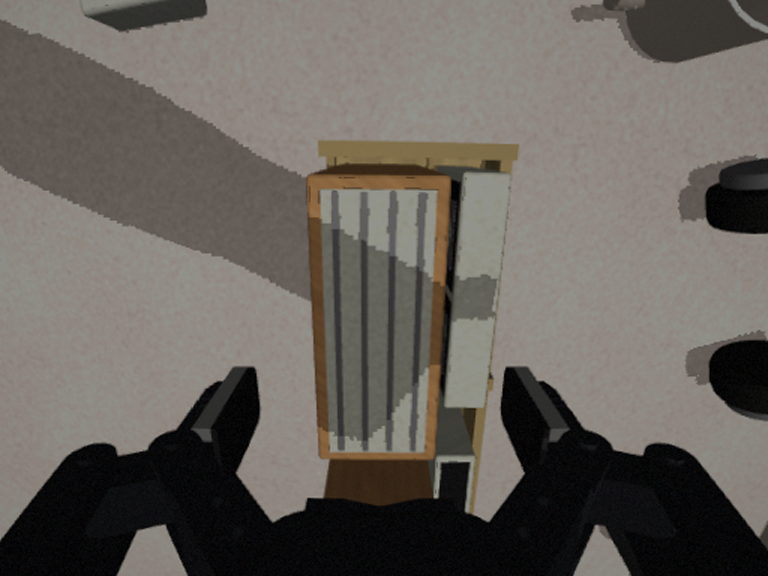

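```bash
cat >> fitB.py <<'E'
w=pickle.load(open('wrist9.pkl','rb'));s=pickle.load(open('scene9.pkl','rb'));d=pickle.load(open('side9.pkl','rb'))
fit('short9',.06,.142,[(w,[H(307,175),H(451,176),H(435,460),H(321,458)])]*3,.16)
fit('tapes9',.026,.142,[(w,[H(463,173),H(511,174),H(483,407),H(444,406)])]*3,.11)
print(tri([s,d],[(70+325/3,60+318/3),(220+330/4,40+368/4)]))
E
python3 fitB.py | tail -7 | grep -v 2]
```

```text
short9 [0] [ 0.4824 -0.1962  0.0758  0.1563] 4.34 rms 0.43
tapes9 [0] [ 0.5377 -0.1931  0.0546  0.1067] 3.13 rms 0.37
(array([ 0.52649146, -0.18965264,  0.20703256]), [np.float64(3.3117415533618793e-05), np.float64(3.311741553351638e-05)])
```

```bash
python3 -m handwheel '[{"dx":0,"dy":0.02,"dz":0.5,"ax":0,"ay":0,"az":0},{"dx":0,"dy":0,"dz":0.8,"ax":0,"ay":0,"az":0},{"dx":0,"dy":0,"dz":0.8,"ax":0,"ay":0,"az":0},{"dx":0,"dy":0,"dz":0.6,"ax":0,"ay":0,"az":0},{"dx":0,"dy":0,"dz":0.36,"ax":0,"ay":0,"az":0},{"dx":0,"dy":0,"dz":0,"ax":0,"ay":0,"az":0},{"dx":0,"dy":0,"dz":0,"ax":0,"ay":0,"az":0}]'
python3 - <<'E'
from h import *
c=bot.camera('side');save(c,'d10',(220,60,400,230),4)
o=bot.get_obs();print(o['eef_pos'],o['ft_force'],o['grip_width'])
E
```

```text
clock: 11.3
eef_pos: [0.4824, -0.1961, 0.1001]
tool_rot: [0.678, 0.735, 0.0, 0.001]
ft_force: [-0.6, -0.4, 0.0]
grip_width: 0.0854
[ 0.48267097 -0.19627329  0.1003756 ] [ 0.14767321 -0.78996963 -0.61844166] 0.0857579816589838
```

View pics/d10.png

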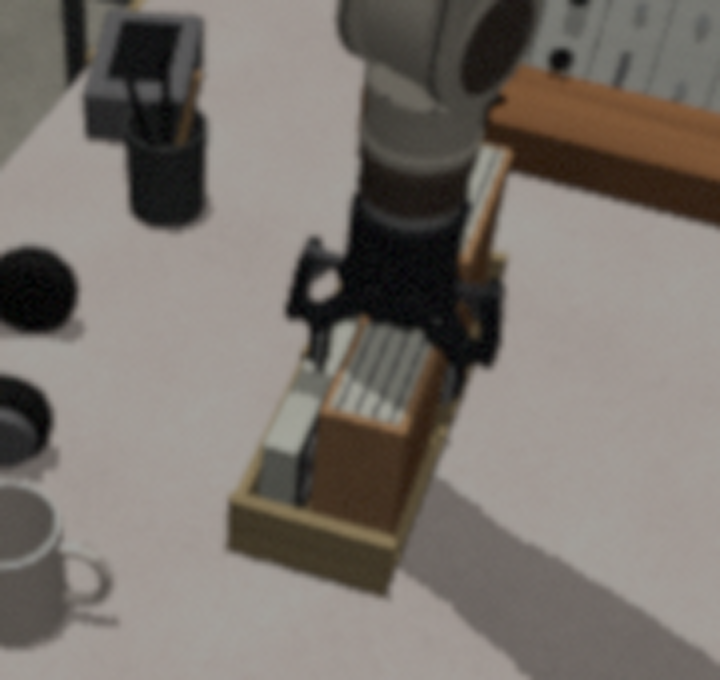

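```bash
python3 -m handwheel '[{"dx":0,"dy":0,"dz":0,"ax":0,"ay":0,"az":0},{"dx":0,"dy":0,"dz":0,"ax":0,"ay":0,"az":0},{"dx":0,"dy":0,"dz":0,"ax":0,"ay":0,"az":0}]' -1
python3 -m handwheel '[{"dx":0,"dy":0,"dz":0,"ax":0,"ay":0,"az":0},{"dx":0,"dy":0,"dz":0,"ax":0,"ay":0,"az":0}]'
```

```text
clock: 11.65
eef_pos: [0.4818, -0.1962, 0.1003]
tool_rot: [0.678, 0.735, -0.0, 0.001]
ft_force: [-1.9, 0.2, 5.4]
grip_width: 0.059
clock: 11.85
eef_pos: [0.4818, -0.1962, 0.1003]
tool_rot: [0.678, 0.735, -0.0, 0.001]
ft_force: [-3.6, -0.0, 4.7]
grip_width: 0.0592
```

```bash
python3 -m handwheel '[{"dx":0,"dy":0,"dz":-0.3,"ax":0,"ay":0,"az":0},{"dx":0,"dy":0,"dz":-0.5,"ax":0,"ay":0,"az":0},{"dx":0,"dy":0,"dz":-0.7,"ax":0,"ay":0,"az":0},{"dx":0,"dy":0,"dz":-0.8,"ax":0,"ay":0,"az":0},{"dx":0,"dy":0,"dz":-0.8,"ax":0,"ay":0,"az":0},{"dx":0,"dy":0,"dz":-0.6,"ax":0,"ay":0,"az":0},{"dx":0,"dy":0,"dz":-0.3,"ax":0,"ay":0,"az":0},{"dx":0,"dy":0,"dz":0,"ax":0,"ay":0,"az":0}]'
python3 - <<'E'
from h import *
c=bot.camera('side');save(c,'d11',(180,30,400,230),3)
c=bot.camera('scene');save(c,'s11',(70,60,290,260),3)
o=bot.get_obs();print(o['eef_pos'],o['ft_force'],o['ft_torque'],o['grip_width'])
E
```

```text
clock: 12.65
eef_pos: [0.4821, -0.1959, 0.1997]
tool_rot: [0.678, 0.735, 0.0, 0.0]
ft_force: [0.1, 0.0, -6.0]
grip_width: 0.0592
[ 0.48118726 -0.19558422  0.19817161] [-0.43430655 -0.34312418 -5.4093382 ] [ 0.00273082 -0.05446489  0.01984145] 0.05945058793085075
```

View pics/d11.png

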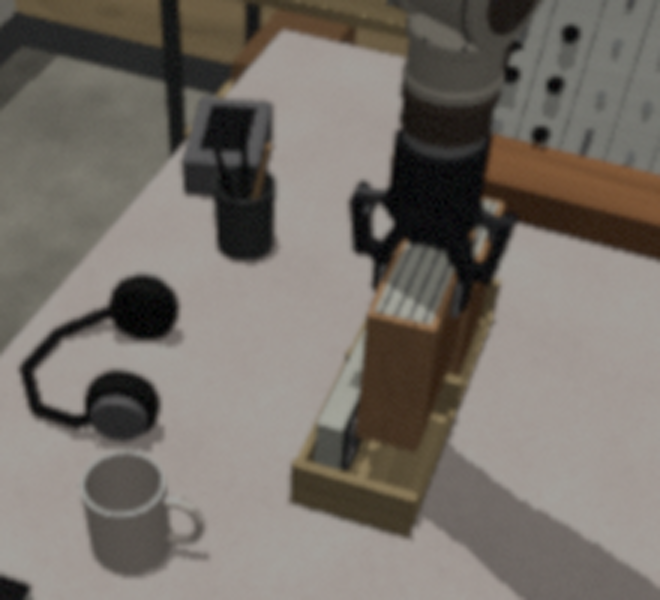

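View pics/s11.png

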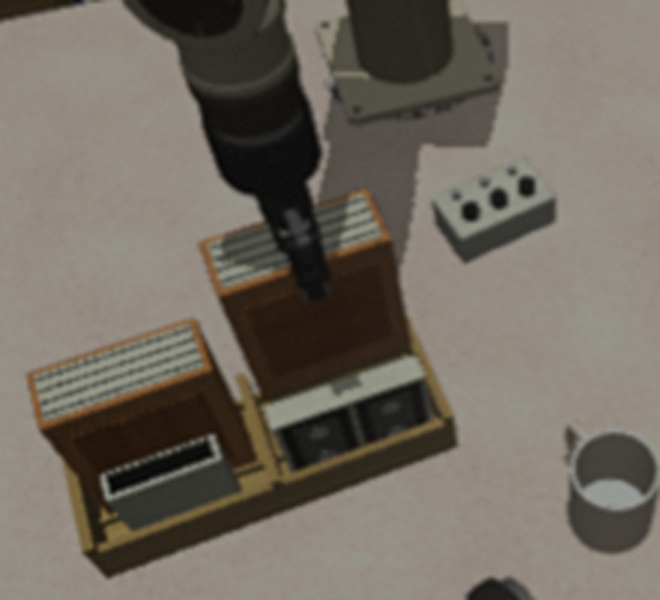

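```bash
python3 -m handwheel '[{"dx":0.4,"dy":0.05,"dz":0,"ax":0,"ay":0,"az":0},{"dx":0.8,"dy":0.05,"dz":0,"ax":0,"ay":0,"az":0},{"dx":1,"dy":0.05,"dz":0,"ax":0,"ay":0,"az":0},{"dx":1,"dy":0.05,"dz":0,"ax":0,"ay":0,"az":0},{"dx":1,"dy":0.05,"dz":0,"ax":0,"ay":0,"az":0},{"dx":1,"dy":0.05,"dz":0,"ax":0,"ay":0,"az":0},{"dx":1,"dy":0.05,"dz":0,"ax":0,"ay":0,"az":0},{"dx":1,"dy":0.05,"dz":0,"ax":0,"ay":0,"az":0},{"dx":0.8,"dy":0.05,"dz":0,"ax":0,"ay":0,"az":0},{"dx":0.6,"dy":0.03,"dz":0,"ax":0,"ay":0,"az":0},{"dx":0.3,"dy":0,"dz":0,"ax":0,"ay":0,"az":0},{"dx":0.1,"dy":0,"dz":0,"ax":0,"ay":0,"az":0}]'
python3 -m handwheel '[{"dx":0,"dy":0,"dz":0.3,"ax":0,"ay":0,"az":0},{"dx":0,"dy":0,"dz":0.7,"ax":0,"ay":0,"az":0},{"dx":0,"dy":0,"dz":0.8,"ax":0,"ay":0,"az":0},{"dx":0,"dy":0,"dz":0.8,"ax":0,"ay":0,"az":0},{"dx":0,"dy":0,"dz":0.6,"ax":0,"ay":0,"az":0},{"dx":0,"dy":0,"dz":0.4,"ax":0,"ay":0,"az":0},{"dx":0,"dy":0,"dz":0.3,"ax":0,"ay":0,"az":0},{"dx":0,"dy":0,"dz":0.15,"ax":0,"ay":0,"az":0},{"dx":0,"dy":0,"dz":0.1,"ax":0,"ay":0,"az":0},{"dx":0,"dy":0,"dz":0,"ax":0,"ay":0,"az":0}]'
python3 - <<'E'
from h import *
c=bot.camera('side');save(c,'d12',(180,80,400,260),3)
c=bot.camera('scene');save(c,'s12',(120,60,340,260),3)
o=bot.get_obs();print(o['eef_pos'],o['ft_force'],o['ft_torque'],o['grip_width'])
E
```

```text
clock: 13.95
eef_pos: [0.4748, 0.0303, 0.1986]
tool_rot: [0.677, 0.736, -0.001, -0.001]
ft_force: [0.0, -0.5, -5.5]
grip_width: 0.0591
clock: 14.95
eef_pos: [0.4758, 0.0293, 0.0956]
tool_rot: [0.678, 0.735, 0.0, 0.0]
ft_force: [0.0, -0.4, -5.0]
grip_width: 0.0593
[0.4760319  0.02940894 0.09601917] [ 0.04196517  0.04676284 -4.9641145 ] [ 0.01391473 -0.09060812 -0.01862291] 0.05946803268231926
```

View pics/d12.png

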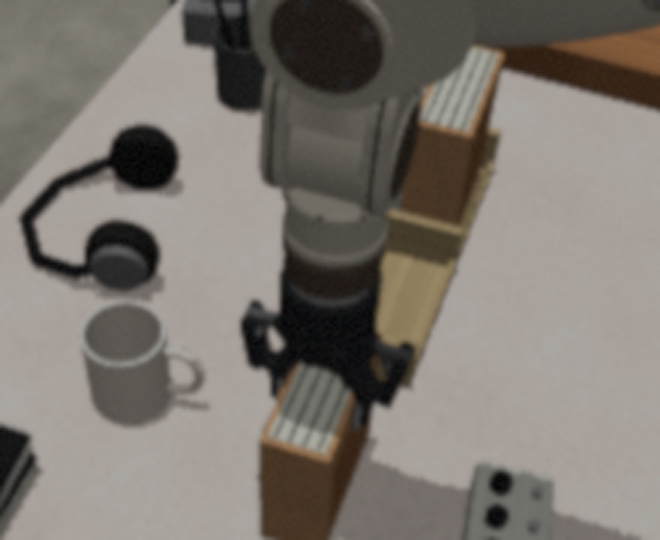

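View pics/s12.png

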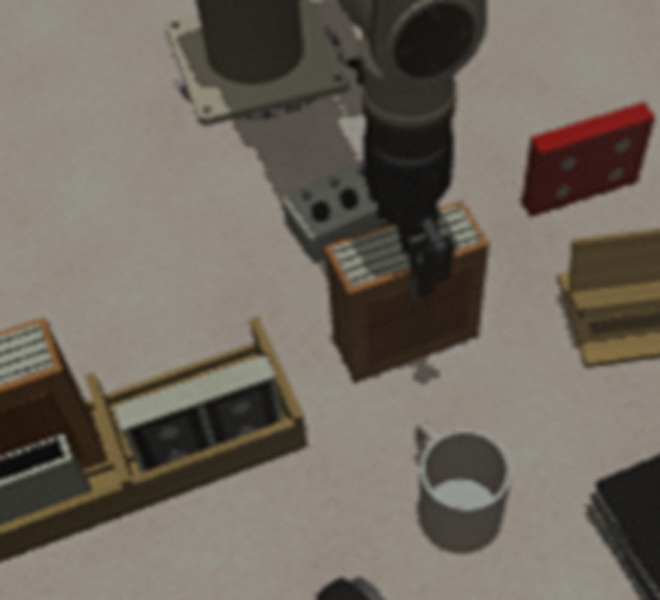

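```bash
python3 -m handwheel '[{"dx":0,"dy":0,"dz":0.06,"ax":0,"ay":0,"az":0},{"dx":0,"dy":0,"dz":0.06,"ax":0,"ay":0,"az":0},{"dx":0,"dy":0,"dz":0.03,"ax":0,"ay":0,"az":0},{"dx":0,"dy":0,"dz":0,"ax":0,"ay":0,"az":0}]'
```

```text
clock: 15.45
eef_pos: [0.4757, 0.0295, 0.0923]
tool_rot: [0.678, 0.735, 0.0, 0.0]
ft_force: [-0.4, -0.1, 0.1]
grip_width: 0.0595
```

```bash
python3 -m handwheel '[{"dx":0,"dy":0,"dz":0,"ax":0,"ay":0,"az":0},{"dx":0,"dy":0,"dz":0,"ax":0,"ay":0,"az":0},{"dx":0,"dy":0,"dz":0,"ax":0,"ay":0,"az":0},{"dx":0,"dy":0,"dz":0,"ax":0,"ay":0,"az":0},{"dx":0,"dy":0,"dz":-0.3,"ax":0,"ay":0,"az":0},{"dx":0,"dy":0,"dz":-0.7,"ax":0,"ay":0,"az":0},{"dx":0,"dy":0,"dz":-1,"ax":0,"ay":0,"az":0},{"dx":0,"dy":0,"dz":-1,"ax":0,"ay":0,"az":0},{"dx":0,"dy":0,"dz":-1,"ax":0,"ay":0,"az":0},{"dx":0,"dy":0,"dz":-0.7,"ax":0,"ay":0,"az":0},{"dx":-0.5,"dy":0.16,"dz":-0.4,"ax":0,"ay":0,"az":0}]' 1
python3 -m handwheel '[{"dx":-1,"dy":0.2,"dz":0,"ax":0,"ay":0,"az":0},{"dx":-1,"dy":0.2,"dz":0,"ax":0,"ay":0,"az":0},{"dx":-1,"dy":0.2,"dz":0,"ax":0,"ay":0,"az":0},{"dx":-1,"dy":0.2,"dz":0,"ax":0,"ay":0,"az":0},{"dx":-1,"dy":0.2,"dz":0,"ax":0,"ay":0,"az":0},{"dx":-1,"dy":0.2,"dz":0,"ax":0,"ay":0,"az":0},{"dx":-1,"dy":0.2,"dz":0,"ax":0,"ay":0,"az":0},{"dx":-0.8,"dy":0.1,"dz":0,"ax":0,"ay":0,"az":0},{"dx":-0.5,"dy":0.1,"dz":0,"ax":0,"ay":0,"az":0},{"dx":-0.26,"dy":0,"dz":0,"ax":0,"ay":0,"az":0},{"dx":0,"dy":0,"dz":0,"ax":0,"ay":0,"az":0}]'
python3 - <<'E'
from h import *
import pickle
for n in ('side','scene','wrist'):
  c=bot.camera(n);save(c,n+'13',(180,40,400,260) if n=='side' else (70,60,290,260) if n=='scene' else None,{'side':2.5,'scene':3,'wrist':1.5}[n]);pickle.dump(c,open(n+'13.pkl','wb'))
o=bot.get_obs();print(o['eef_pos'],o['ft_force'],o['grip_width'])
E
```

```text
clock: 16.55
eef_pos: [0.4812, 0.018, 0.2219]
tool_rot: [0.677, 0.736, 0.001, 0.001]
ft_force: [1.4, 0.6, -0.8]
grip_width: 0.0853
clock: 17.65
eef_pos: [0.5376, -0.1932, 0.2192]
tool_rot: [0.678, 0.735, 0.0, -0.0]
ft_force: [0.0, 0.3, 0.0]
grip_width: 0.0859
[ 0.53756079 -0.19200196  0.21934512] [0.70842432 0.18587309 0.21349663] 0.08544880347190921
```

View pics/side13.png

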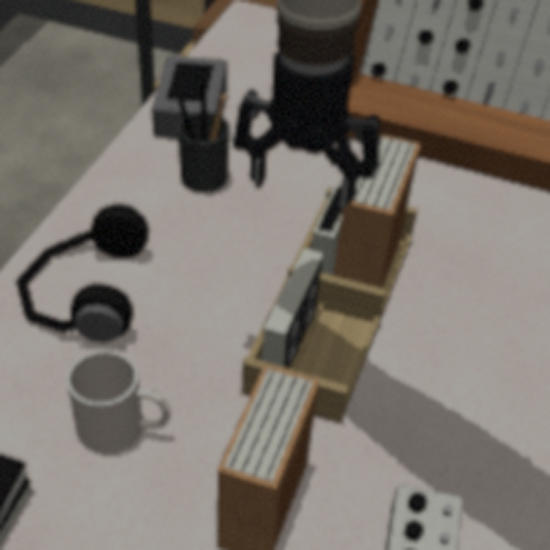

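View pics/scene13.png

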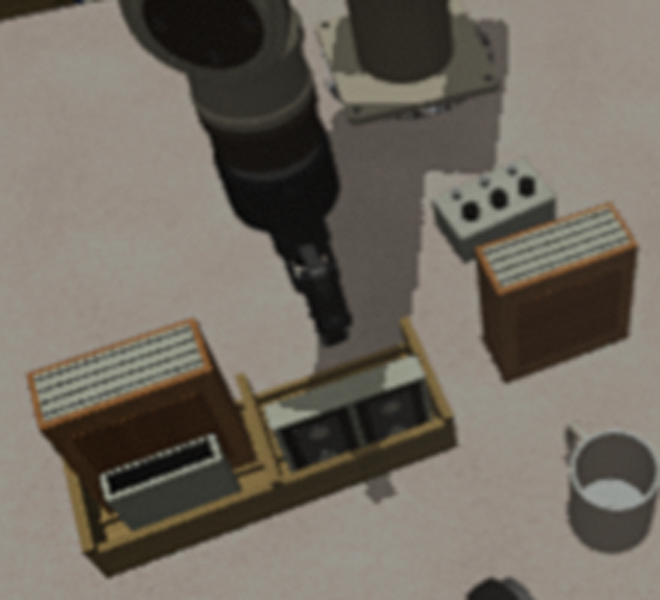

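View pics/wrist13.png

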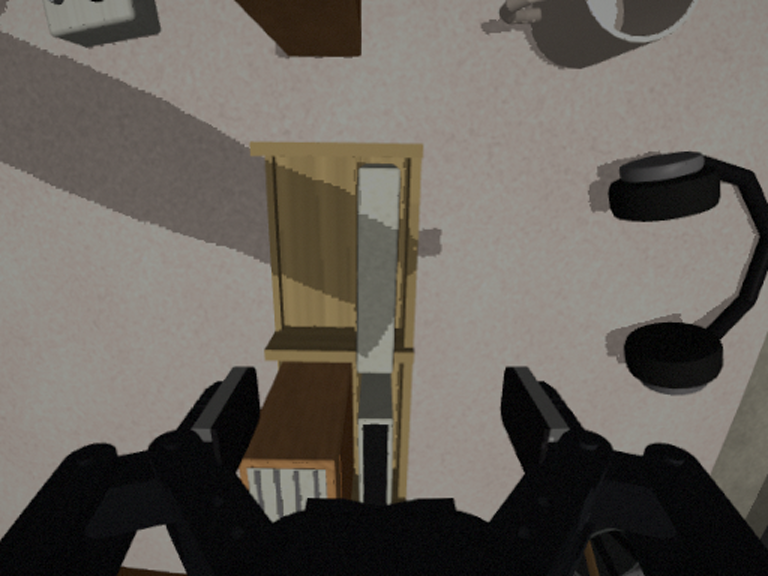

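```bash
cat >> fitB.py <<'E'
w=pickle.load(open('wrist13.pkl','rb'));s=pickle.load(open('scene13.pkl','rb'));d=pickle.load(open('side13.pkl','rb'))
fit('tapes13',.026,.142,[(w,[H(357,167),H(399,167),H(394,373),H(357,373)])]*3,.11)
save(s,'s13c',(155,175,225,225),8)
E
python3 fitB.py | tail -3 | grep -v 2]
```

```text
tapes13 [0] [ 0.5369 -0.192   0.0681  0.11  ] 3.9 rms 0.17
```

View pics/s13c.png

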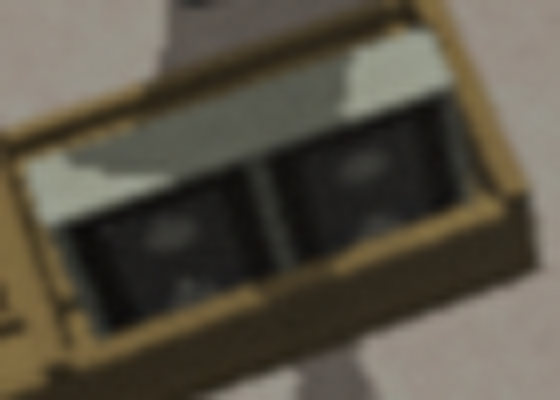

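```bash
python3 -m handwheel '[{"dx":0,"dy":-0.02,"dz":0.4,"ax":0,"ay":0,"az":-0.05},{"dx":0,"dy":0,"dz":0.8,"ax":0,"ay":0,"az":0},{"dx":0,"dy":0,"dz":1,"ax":0,"ay":0,"az":0},{"dx":0,"dy":0,"dz":1,"ax":0,"ay":0,"az":0},{"dx":0,"dy":0,"dz":1,"ax":0,"ay":0,"az":0},{"dx":0,"dy":0,"dz":0.9,"ax":0,"ay":0,"az":0},{"dx":0,"dy":0,"dz":0.7,"ax":0,"ay":0,"az":0},{"dx":0,"dy":0,"dz":0.4,"ax":0,"ay":0,"az":0},{"dx":0,"dy":0,"dz":0.25,"ax":0,"ay":0,"az":0},{"dx":0,"dy":0,"dz":0,"ax":0,"ay":0,"az":0},{"dx":0,"dy":0,"dz":0,"ax":0,"ay":0,"az":0}]'
python3 - <<'E'
from h import *
c=bot.camera('side');save(c,'d14',(220,60,400,230),4)
c=bot.camera('scene');save(c,'s14',(120,120,260,260),4)
E
```

```text
clock: 18.9
eef_pos: [0.5378, -0.193, 0.0587]
tool_rot: [0.675, 0.738, 0.0, 0.001]
ft_force: [0.3, -0.9, -0.1]
grip_width: 0.085
```

View pics/d14.png

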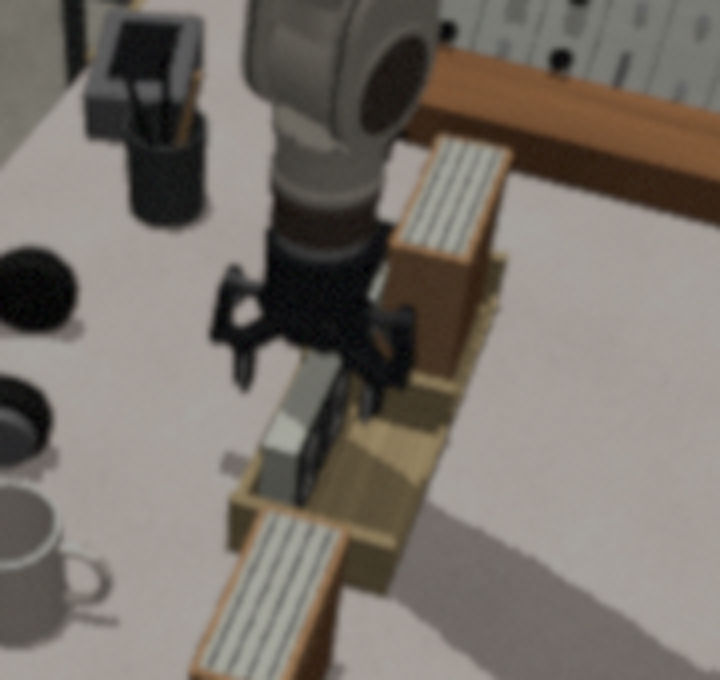

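View pics/s14.png

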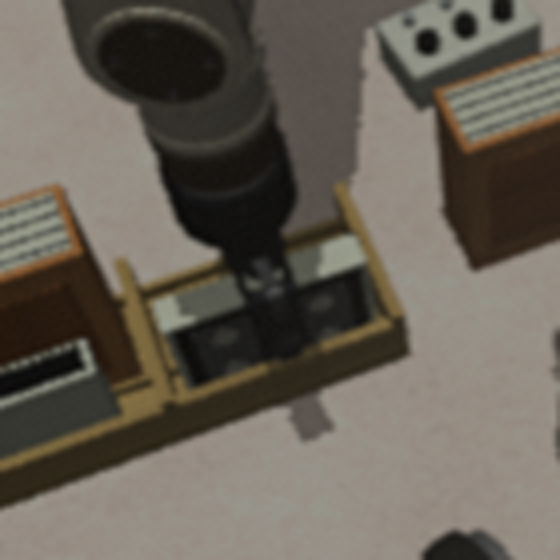

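```bash
python3 -m handwheel '[{"dx":0,"dy":0,"dz":0,"ax":0,"ay":0,"az":0},{"dx":0,"dy":0,"dz":0,"ax":0,"ay":0,"az":0},{"dx":0,"dy":0,"dz":0,"ax":0,"ay":0,"az":0},{"dx":0,"dy":0,"dz":0,"ax":0,"ay":0,"az":0},{"dx":0,"dy":0,"dz":0,"ax":0,"ay":0,"az":0},{"dx":0,"dy":0,"dz":0,"ax":0,"ay":0,"az":0}]' -1
```

```text
clock: 19.6
eef_pos: [0.5371, -0.193, 0.0582]
tool_rot: [0.675, 0.738, -0.0, 0.0]
ft_force: [-0.6, -0.7, 1.9]
grip_width: 0.0254
```

```bash
cat > plan.py <<'E'
from h import *
import sys
O=np.array([.5226,.2828,.045]);yaw=-.19
c18,s18=np.cos(np.radians(18)),np.sin(np.radians(18))
Rz=Ro.from_euler('z',yaw).as_matrix()
RX=Rz@np.array([c18,0,s18]);RY=Rz@np.array([0,1,0]);RZ=Rz@np.array([-s18,0,c18])
def easel(x,y,z,offx=-.001,offz=.0018):
    # case centre in rest frame -> TCP pos, R(tool)
    R=np.c_[RY,RX,-RZ]
    C=O+RX*x+RY*y+RZ*z
    return C+offx*R[:,0]+offz*R[:,2],R
def delta(P,R=None):
    o=bot.get_obs();p=np.array(o['eef_pos']);Rc=Ro.from_quat(o['tool_rot']).as_matrix()
    print('pos',p.round(4),'shift tool units',(Rc.T@(P-p)/.025).round(2))
    if R is not None: print('rot units (tool)',(Ro.from_matrix(Rc.T@R).as_rotvec()/.15).round(3),'shift in target axes',(R.T@(P-p)/.025).round(2))
E
python3 -m handwheel '[{"dx":0,"dy":0,"dz":-0.3,"ax":0,"ay":0,"az":0},{"dx":0,"dy":0,"dz":-0.6,"ax":0,"ay":0,"az":0},{"dx":0,"dy":0,"dz":-0.9,"ax":0,"ay":0,"az":0},{"dx":0,"dy":0,"dz":-1,"ax":0,"ay":0,"az":0},{"dx":0,"dy":0,"dz":-1,"ax":0,"ay":0,"az":0},{"dx":0,"dy":0,"dz":-1,"ax":0,"ay":0,"az":0},{"dx":0,"dy":0,"dz":-1,"ax":0,"ay":0,"az":0},{"dx":0,"dy":0,"dz":-0.8,"ax":0,"ay":0,"az":0},{"dx":0,"dy":0,"dz":-0.5,"ax":0,"ay":0,"az":0},{"dx":0,"dy":0,"dz":-0.3,"ax":0,"ay":0,"az":0},{"dx":0,"dy":0,"dz":0,"ax":0,"ay":0,"az":0}]'
python3 - <<'E'
from plan import *
for n in ('side','wrist'):
  c=bot.camera(n);save(c,n+'15',None,1.5)
delta(*easel(.017,0,.13)); print(easel(.017,0,.13)[0])
E
```

```text
clock: 20.7
eef_pos: [0.5376, -0.193, 0.2439]
tool_rot: [0.675, 0.738, 0.0, 0.001]
ft_force: [0.8, -0.2, -1.9]
grip_width: 0.0251
pos [ 0.5369 -0.1927  0.2422] shift tool units [19.21  0.2   2.81]
rot units (tool) [-2.089 -0.295  1.841] shift in target axes [18.53 -5.71  1.09]
[0.49938509 0.28624636 0.17217873]
```

View pics/side15.png

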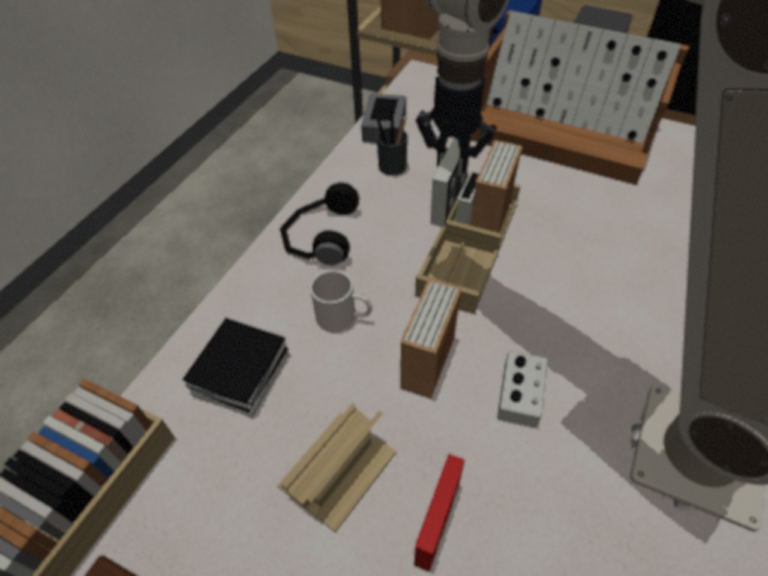

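View pics/wrist15.png

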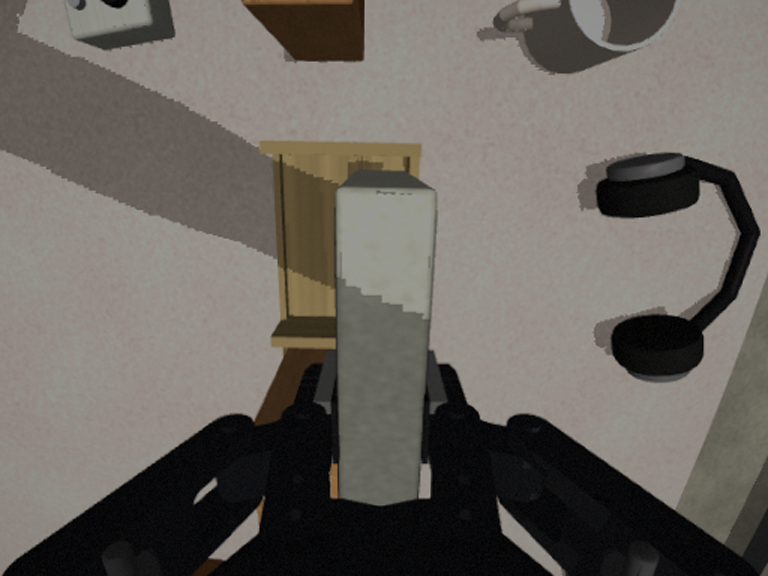

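```bash
python3 -m handwheel '[{"dx":0.4,"dy":0,"dz":0,"ax":0,"ay":0,"az":0},{"dx":0.8,"dy":0,"dz":0,"ax":0,"ay":0,"az":0},{"dx":1,"dy":0,"dz":0,"ax":0,"ay":0,"az":0},{"dx":1,"dy":0,"dz":0,"ax":0,"ay":0,"az":0},{"dx":1,"dy":0,"dz":0,"ax":0,"ay":0,"az":0},{"dx":1,"dy":0,"dz":0,"ax":0,"ay":0,"az":0},{"dx":1,"dy":0,"dz":0,"ax":0,"ay":0,"az":0},{"dx":1,"dy":0,"dz":0,"ax":0,"ay":0,"az":0},{"dx":1,"dy":0,"dz":0,"ax":0,"ay":0,"az":0},{"dx":1,"dy":0,"dz":0,"ax":0,"ay":0,"az":0},{"dx":1,"dy":0,"dz":0,"ax":0,"ay":0,"az":0},{"dx":1,"dy":0.1,"dz":0,"ax":0,"ay":0,"az":0}]'
python3 -m handwheel '[{"dx":1,"dy":0.1,"dz":0,"ax":0,"ay":0,"az":0},{"dx":1,"dy":0,"dz":0,"ax":0,"ay":0,"az":0},{"dx":1,"dy":0,"dz":0,"ax":0,"ay":0,"az":0},{"dx":1,"dy":0,"dz":0,"ax":0,"ay":0,"az":0},{"dx":1,"dy":0,"dz":0,"ax":0,"ay":0,"az":0},{"dx":1,"dy":0,"dz":0,"ax":0,"ay":0,"az":0},{"dx":0.8,"dy":0,"dz":0,"ax":0,"ay":0,"az":0},{"dx":0.6,"dy":0,"dz":0,"ax":0,"ay":0,"az":0},{"dx":0.4,"dy":0,"dz":0,"ax":0,"ay":0,"az":0},{"dx":0.2,"dy":0,"dz":0,"ax":0,"ay":0,"az":0}]'
python3 -m handwheel '[{"dx":0,"dy":0,"dz":0,"ax":0,"ay":0,"az":0.45},{"dx":0,"dy":0,"dz":0,"ax":0,"ay":0,"az":0.65},{"dx":0,"dy":0,"dz":0,"ax":0,"ay":0,"az":0.5},{"dx":0,"dy":0,"dz":0,"ax":-0.3,"ay":0,"az":0.26},{"dx":0,"dy":0,"dz":0,"ax":-0.6,"ay":0,"az":0},{"dx":0,"dy":0,"dz":0,"ax":-0.6,"ay":0,"az":0},{"dx":0,"dy":0,"dz":0,"ax":-0.4,"ay":0,"az":0},{"dx":0,"dy":0,"dz":0,"ax":-0.19,"ay":0,"az":0},{"dx":0,"dy":0,"dz":0,"ax":0,"ay":0,"az":0},{"dx":0,"dy":0,"dz":0,"ax":0,"ay":0,"az":0}]'
python3 - <<'E'
from plan import *
import pickle
for n in ('side','wrist','scene'):
  c=bot.camera(n);save(c,n+'16',None,1.5);pickle.dump(c,open(n+'16.pkl','wb'))
delta(*easel(.017,0,.13)); print(easel(.017,0,.13)[0],bot.get_obs()['joint_pos'].round(2))
E
```

```text
clock: 22.0
eef_pos: [0.5136, 0.0877, 0.2422]
tool_rot: [0.675, 0.738, -0.001, -0.001]
ft_force: [0.4, -0.2, -1.1]
grip_width: 0.0252
clock: 23.0
eef_pos: [0.4993, 0.2864, 0.2425]
tool_rot: [0.675, 0.738, -0.0, -0.0]
ft_force: [0.1, 0.1, -1.7]
grip_width: 0.0256
clock: 24.0
eef_pos: [0.5, 0.2855, 0.2432]
tool_rot: [0.762, 0.629, 0.1, 0.12]
ft_force: [-0.7, -0.1, -2.0]
grip_width: 0.0255
pos [0.5005 0.2855 0.2429] shift tool units [ 0.02 -0.92  2.68]
rot units (tool) [-0.007 -0.002 -0.011] shift in target axes [ 0.02 -0.92  2.68]
[0.49938509 0.28624636 0.17217873] [ 0.65  0.2  -0.01  1.14 -0.23  2.38]
```

View pics/side16.png

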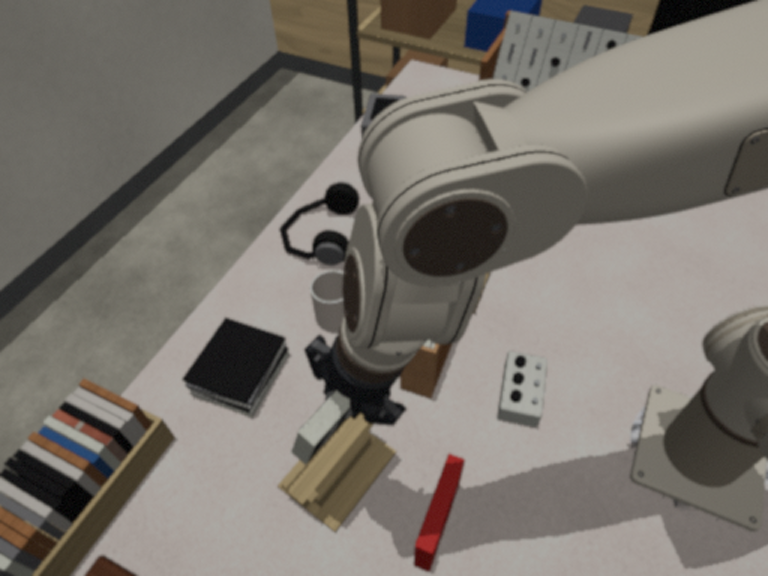

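View pics/wrist16.png

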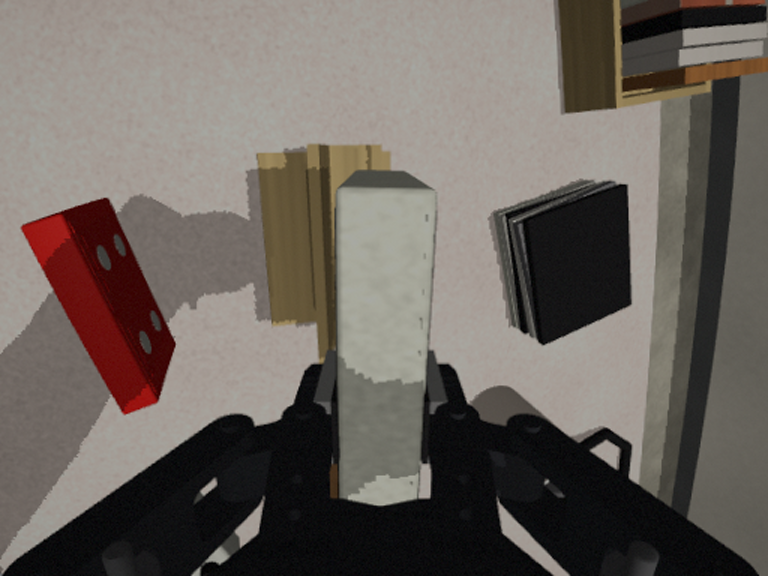

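View pics/scene16.png

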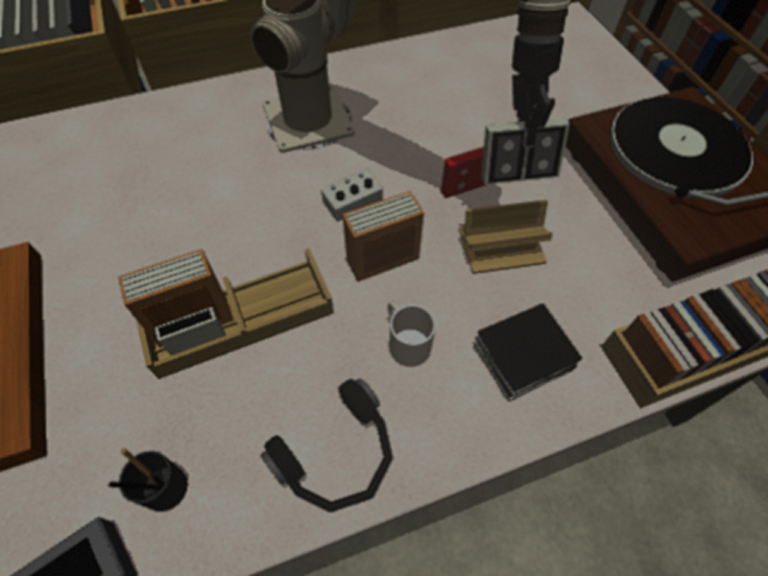

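```bash
python3 -m handwheel '[{"dx":0,"dy":-0.3,"dz":0.4,"ax":0,"ay":0,"az":0},{"dx":0,"dy":-0.4,"dz":0.7,"ax":0,"ay":0,"az":0},{"dx":0,"dy":-0.2,"dz":0.7,"ax":0,"ay":0,"az":0},{"dx":0.02,"dy":0,"dz":0.5,"ax":0,"ay":0,"az":0},{"dx":0,"dy":0,"dz":0.35,"ax":0,"ay":0,"az":0},{"dx":0,"dy":0,"dz":0,"ax":0,"ay":0,"az":0},{"dx":0,"dy":0,"dz":0,"ax":0,"ay":0,"az":0}]'
python3 - <<'E'
from plan import *
import pickle
for n,cr in (('side',(150,210,310,350)),('wrist',None),('scene',(280,80,400,200))):
  c=bot.camera(n);save(c,n+'17',cr,1.5 if cr is None else 4.5);pickle.dump(c,open(n+'17.pkl','wb'))
delta(*easel(.017,0,.13))
E
```

```text
clock: 24.85
eef_pos: [0.4995, 0.2865, 0.1734]
tool_rot: [0.762, 0.629, 0.1, 0.12]
ft_force: [0.2, -0.7, -1.2]
grip_width: 0.0256
pos [0.4995 0.2868 0.174 ] shift tool units [-0.02 -0.02  0.07]
rot units (tool) [ 0.004 -0.013 -0.008] shift in target axes [-0.02 -0.02  0.07]
```

View pics/side17.png

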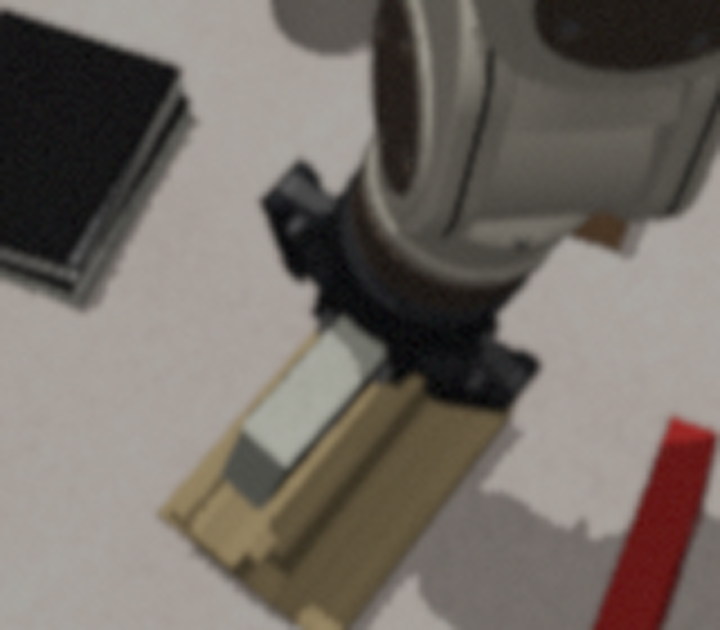

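View pics/wrist17.png

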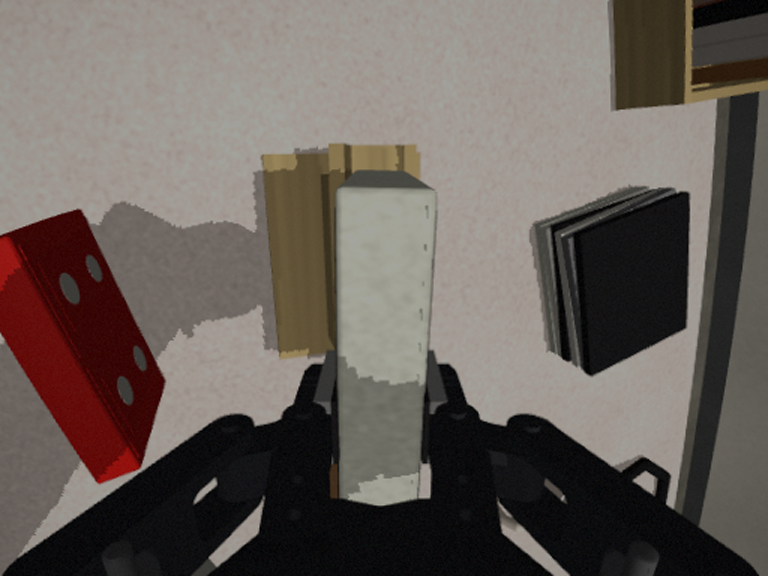

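View pics/scene17.png

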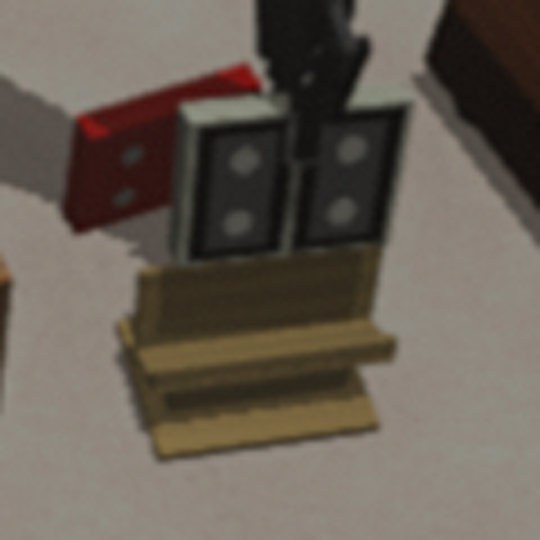

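Run:
```python
from plan import *
import pickle
s=pickle.load(open('scene17.pkl','rb'));d=pickle.load(open('side17.pkl','rb'))
f=lambda x,y,z:O+RX*x+RY*y+RZ*z
for P in [(.030,-.071,.182),(.03,.071,.182),(.03,-.071,.078),(.03,.071,.078),(0,-.085,.06),(0,.085,.06),(.042,-.085,.01),(.042,.085,.01)]:
  print(P,'s',((proj(s,[f(*P)])[0]-[280,80])*4.5).round(),'d',((proj(d,[f(*P)])[0]-[150,210])*4.5).round())
print('top back +y d',((proj(d,[f(.004,.071,.182)])[0]-[150,210])*4.5).round())
```

```text
(0.03, -0.071, 0.182) s [188. 124.] d [450. 190.]
(0.03, 0.071, 0.182) s [413.  99.] d [241. 432.]
(0.03, -0.071, 0.078) s [176. 273.] d [406. 258.]
(0.03, 0.071, 0.078) s [387. 247.] d [217. 478.]
(0, -0.085, 0.06) s [140. 275.] d [460. 287.]
(0, 0.085, 0.06) s [385. 245.] d [241. 551.]
(0.042, -0.085, 0.01) s [153. 372.] d [381. 262.]
(0.042, 0.085, 0.01) s [398. 341.] d [166. 509.]
top back +y d [288. 473.]
```

```bash
python3 -m handwheel '[{"dx":-0.02,"dy":-0.02,"dz":0.4,"ax":0,"ay":0,"az":0},{"dx":0,"dy":0,"dz":0.6,"ax":0,"ay":0,"az":0},{"dx":0,"dy":0,"dz":0.7,"ax":0,"ay":0,"az":0},{"dx":0,"dy":0,"dz":0.6,"ax":0,"ay":0,"az":0},{"dx":0,"dy":0,"dz":0.4,"ax":0,"ay":0,"az":0},{"dx":0,"dy":0,"dz":0.25,"ax":0,"ay":0,"az":0},{"dx":0,"dy":0,"dz":0.1,"ax":0,"ay":0,"az":0},{"dx":0,"dy":0,"dz":0,"ax":0,"ay":0,"az":0}]'
python3 - <<'E'
from plan import *
import pickle
for n,cr in (('side',(150,210,310,350)),('scene',(280,80,400,200))):
  c=bot.camera(n);save(c,n+'18',cr,1.5 if cr is None else 4.5)
delta(*easel(.0135,0,.0525))
E
```

```text
clock: 25.8
eef_pos: [0.5215, 0.2817, 0.1003]
tool_rot: [0.762, 0.629, 0.1, 0.12]
ft_force: [-1.1, 0.2, -1.5]
grip_width: 0.0254
pos [0.5218 0.282  0.101 ] shift tool units [-0.   -0.13  0.11]
rot units (tool) [ 0.001 -0.01  -0.006] shift in target axes [-0.   -0.13  0.11]
```

View pics/side18.png

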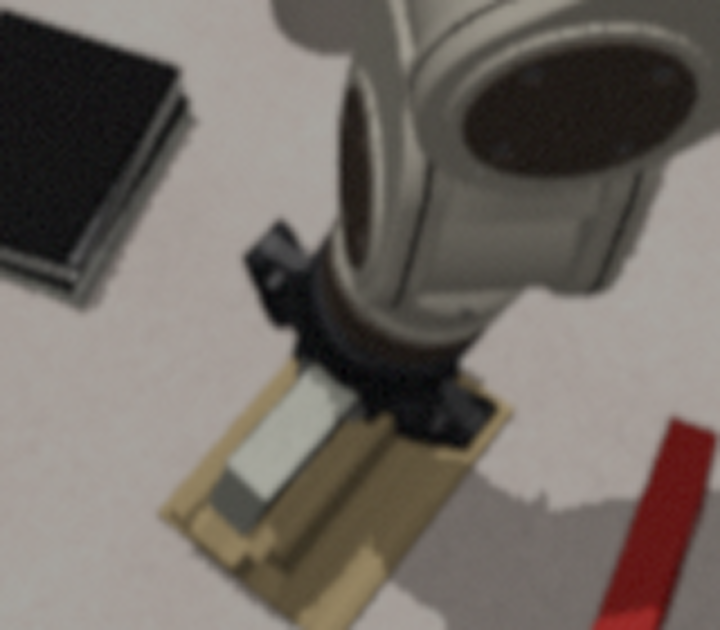

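View pics/scene18.png

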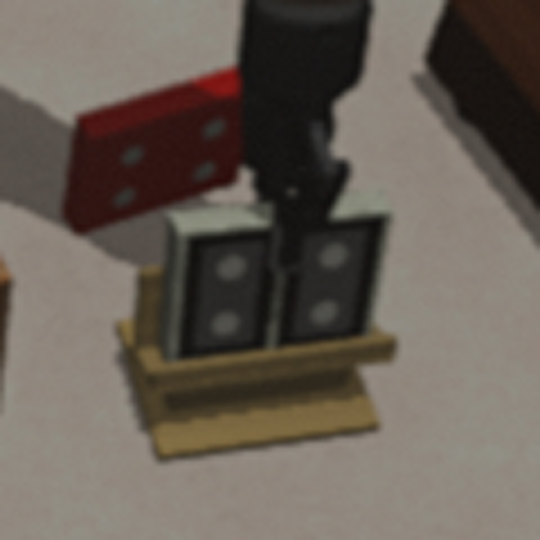

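```bash
python3 - <<'E'
from plan import *
import pickle
s=pickle.load(open('scene17.pkl','rb'))
f=lambda x,y,z:O+RX*x+RY*y+RZ*z
for P in [(.030,-.071,.107),(.03,.071,.107),(.03,-.071,.015),(.03,.071,.015),(.042,-.085,.01),(.042,.085,.01)]:
  print(P,'s',((proj(s,[f(*P)])[0]-[280,80])*4.5).round())
E
python3 -m handwheel '[{"dx":0,"dy":0,"dz":0.05,"ax":0,"ay":0,"az":0},{"dx":0,"dy":0,"dz":0.05,"ax":0,"ay":0,"az":0},{"dx":0,"dy":0,"dz":0.02,"ax":0,"ay":0,"az":0},{"dx":0,"dy":0,"dz":0,"ax":0,"ay":0,"az":0}]'
```

```text
(0.03, -0.071, 0.107) s [179. 233.]
(0.03, 0.071, 0.107) s [394. 208.]
(0.03, -0.071, 0.015) s [169. 353.]
(0.03, 0.071, 0.015) s [372. 328.]
(0.042, -0.085, 0.01) s [153. 372.]
(0.042, 0.085, 0.01) s [398. 341.]
clock: 26.3
eef_pos: [0.5224, 0.2817, 0.0981]
tool_rot: [0.762, 0.629, 0.1, 0.12]
ft_force: [-1.6, -0.2, 2.7]
grip_width: 0.0254
```

```bash
python3 -m handwheel '[{"dx":0,"dy":-0.05,"dz":-0.02,"ax":0,"ay":0,"az":0},{"dx":0,"dy":-0.05,"dz":0,"ax":0,"ay":0,"az":0},{"dx":0,"dy":-0.04,"dz":0,"ax":0,"ay":0,"az":0},{"dx":0,"dy":0,"dz":0,"ax":0,"ay":0,"az":0}]'
python3 -c "
from plan import *
delta(*easel(.013,0,.052));print(bot.get_obs()['ft_force'],bot.get_obs()['ft_torque'])"
```

```text
clock: 26.7
eef_pos: [0.5201, 0.2822, 0.0975]
tool_rot: [0.762, 0.629, 0.101, 0.121]
ft_force: [4.3, -0.2, -0.4]
grip_width: 0.0252
pos [0.5201 0.2822 0.0975] shift tool units [ 0.   -0.04  0.02]
rot units (tool) [ 0.013 -0.007 -0.007] shift in target axes [ 0.   -0.04  0.02]
[ 4.30287063 -0.2263974  -0.40346938] [-0.24732964 -0.78274643  0.25535394]
```

```bash
python3 -m handwheel '[{"dx":0,"dy":0,"dz":0.02,"ax":0,"ay":0,"az":0},{"dx":0,"dy":0,"dz":0,"ax":0,"ay":0,"az":0}]'
python3 -m handwheel '[{"dx":0,"dy":0,"dz":0,"ax":0,"ay":0,"az":0},{"dx":0,"dy":0,"dz":0,"ax":0,"ay":0,"az":0},{"dx":0,"dy":0,"dz":0,"ax":0,"ay":0,"az":0},{"dx":0,"dy":0,"dz":0,"ax":0,"ay":0,"az":0},{"dx":0,"dy":0,"dz":0,"ax":0,"ay":0,"az":0}]' 1
python3 - <<'E'
from plan import *
for n,cr in (('side',(150,210,310,350)),('scene',(280,80,400,200))):
  c=bot.camera(n);save(c,n+'19',cr,1.5 if cr is None else 4.5)
E
```

```text
clock: 26.9
eef_pos: [0.5202, 0.2822, 0.0973]
tool_rot: [0.762, 0.629, 0.101, 0.121]
ft_force: [3.1, -0.7, 1.9]
grip_width: 0.0252
clock: 27.4
eef_pos: [0.5187, 0.2821, 0.0961]
tool_rot: [0.762, 0.629, 0.099, 0.12]
ft_force: [-0.2, 0.4, 0.7]
grip_width: 0.0855
```

View pics/side19.png

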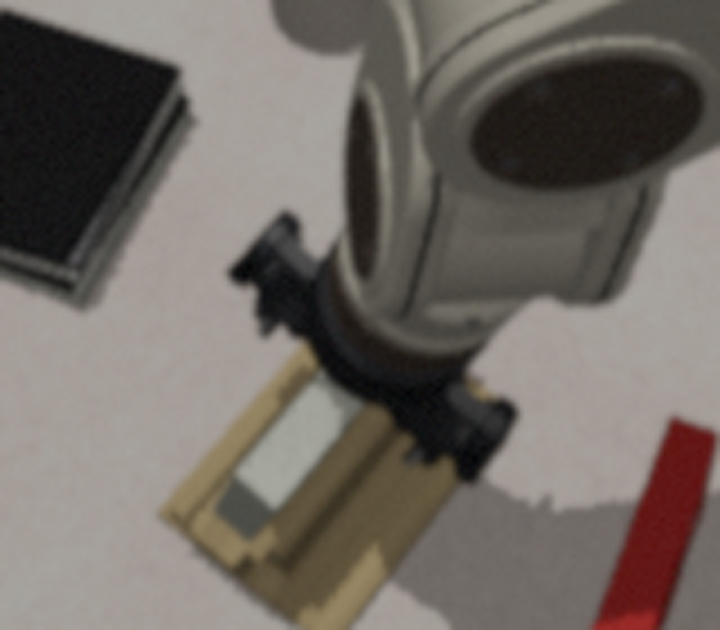

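View pics/scene19.png

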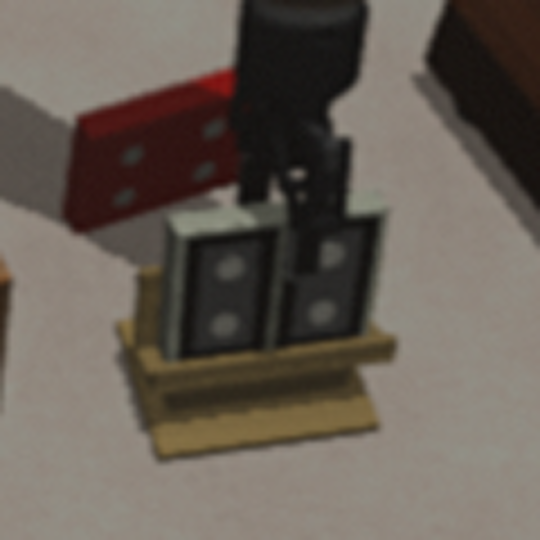

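```bash
python3 -m handwheel '[{"dx":0,"dy":0,"dz":-0.3,"ax":0,"ay":0,"az":0},{"dx":0,"dy":0,"dz":-0.5,"ax":0,"ay":0,"az":0},{"dx":0,"dy":0,"dz":-0.8,"ax":0,"ay":0,"az":0},{"dx":0,"dy":0,"dz":-1,"ax":0,"ay":0,"az":0},{"dx":0,"dy":0,"dz":-1,"ax":0,"ay":0,"az":0},{"dx":0,"dy":0,"dz":-1,"ax":0,"ay":0,"az":0},{"dx":0,"dy":0,"dz":-0.6,"ax":0,"ay":0,"az":0},{"dx":0,"dy":0,"dz":-0.3,"ax":0,"ay":0,"az":0},{"dx":0,"dy":0,"dz":0,"ax":0,"ay":0,"az":0}]'
python3 - <<'E'
from plan import *
import pickle
for n,cr in (('side',(150,180,310,350)),('wrist',None),('scene',(280,80,400,200))):
  c=bot.camera(n);save(c,n+'20',cr,1.5 if cr is None else 3.5);pickle.dump(c,open(n+'20.pkl','wb'))
E
```

```text
clock: 28.4
eef_pos: [0.4778, 0.2907, 0.2293]
tool_rot: [0.762, 0.629, 0.101, 0.12]
ft_force: [-0.4, -0.0, 0.5]
grip_width: 0.0853
```

View pics/side20.png

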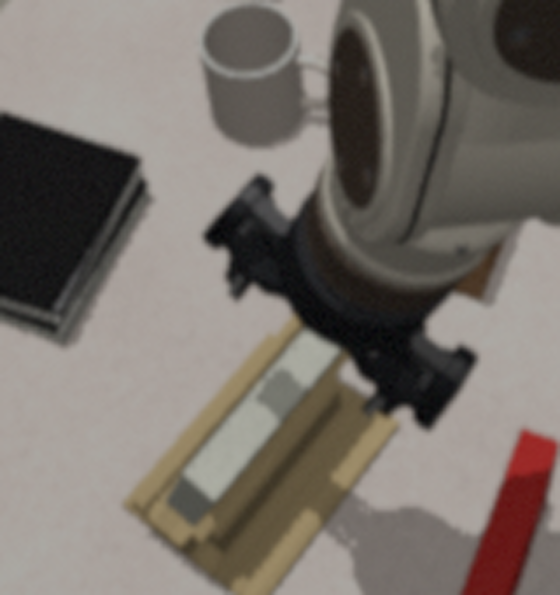

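View pics/wrist20.png

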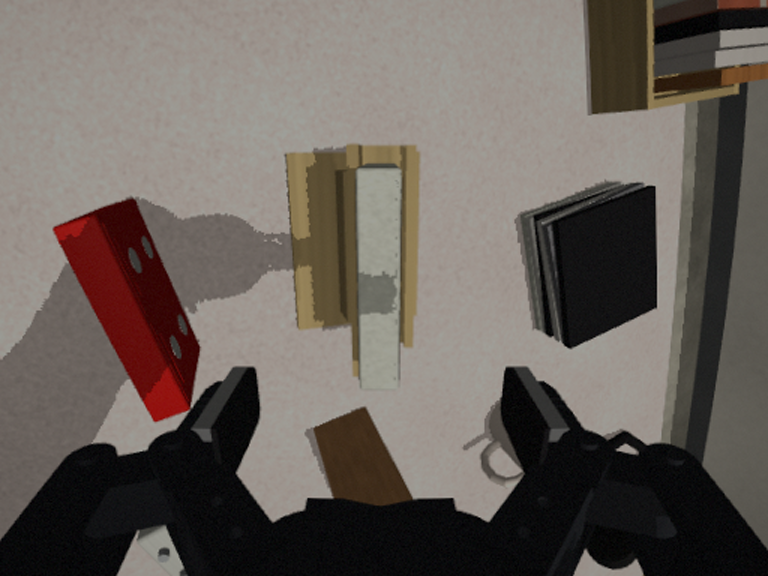

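View pics/scene20.png

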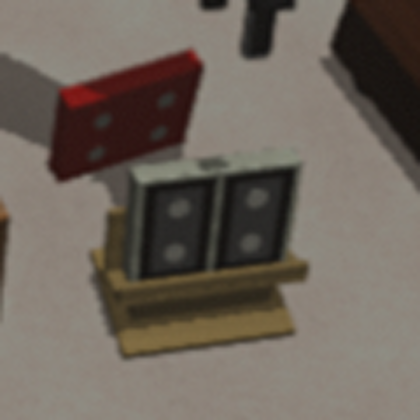

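Run:
```python
from plan import *
import pickle
w=pickle.load(open('wrist20.pkl','rb'));s=pickle.load(open('scene20.pkl','rb'))
def pl(c,px,z):
    e,v=ray(c,px);t=((O+RZ*z-e)@RZ)/(v@RZ);P=e+v*t[:,None]-O
    return np.c_[P@RX,P@RY,P@RZ]
print(pl(w,[(357/1.5,168/1.5),(401/1.5,167/1.5),(400/1.5,388/1.5),(360/1.5,388/1.5)],.104).round(4))
print('rest/lip +y ends', pl(w,[(418/1.5,146/1.5)],.01).round(4), 'lip -y',pl(w,[(413/1.5,347/1.5)],.01).round(4),'rest -y',pl(w,[(354/1.5,377/1.5)],.06).round(4),'rest+y',pl(w,[(346/1.5,146/1.5)],.06).round(4))
S=lambda u,v:(280+u/3.5,80+v/3.5)
print(pl(s,[S(130,183),S(300,162),S(127,168),S(298,150)],.104).round(4))
```

```text
[[ 0.001   0.0707  0.104 ]
 [ 0.0254  0.0713  0.104 ]
 [ 0.0268 -0.0684  0.104 ]
 [ 0.0006 -0.0683  0.104 ]]
rest/lip +y ends [[0.0428 0.0838 0.01  ]] lip -y [[ 0.0427 -0.084   0.01  ]] rest -y [[-0.0062 -0.0852  0.06  ]] rest+y [[-0.0082  0.0832  0.06  ]]
[[ 0.026  -0.0773  0.104 ]
 [ 0.0246  0.0684  0.104 ]
 [ 0.0023 -0.0728  0.104 ]
 [ 0.0055  0.0745  0.104 ]]
```

```bash
python3 -m handwheel '[{"dx":0,"dy":0,"dz":0,"ax":0.4,"ay":0,"az":0},{"dx":0,"dy":0,"dz":0,"ax":0.7,"ay":0,"az":0},{"dx":0,"dy":0,"dz":0,"ax":0.7,"ay":0,"az":0},{"dx":0,"dy":0,"dz":0,"ax":0.29,"ay":0,"az":-0.3},{"dx":0,"dy":0,"dz":0,"ax":0,"ay":0,"az":-0.6},{"dx":0,"dy":0,"dz":0,"ax":0,"ay":0,"az":-0.6},{"dx":0,"dy":0,"dz":0,"ax":0,"ay":0,"az":-0.3},{"dx":0,"dy":0,"dz":0,"ax":0,"ay":0,"az":0},{"dx":0,"dy":0,"dz":0,"ax":0,"ay":0,"az":0}]'
python3 - <<'E'
from plan import *
delta(np.array([.4757,.0295,.205]),Ro.from_quat([.678,.735,0,0]).as_matrix())
E
```

```text
clock: 29.45
eef_pos: [0.4772, 0.2897, 0.2262]
tool_rot: [0.679, 0.734, -0.001, -0.0]
ft_force: [-0.6, 1.1, 1.3]
grip_width: 0.085
pos [0.4772 0.2897 0.2262] shift tool units [-10.37  -0.87   0.86]
rot units (tool) [-0.011  0.006 -0.016] shift in target axes [-10.37  -0.9    0.85]
```

```bash
python3 -m handwheel '[{"dx":-0.5,"dy":-0.08,"dz":0,"ax":0,"ay":0,"az":0},{"dx":-1,"dy":-0.08,"dz":0,"ax":0,"ay":0,"az":0},{"dx":-1,"dy":-0.08,"dz":0,"ax":0,"ay":0,"az":0},{"dx":-1,"dy":-0.08,"dz":0,"ax":0,"ay":0,"az":0},{"dx":-1,"dy":-0.08,"dz":0,"ax":0,"ay":0,"az":0},{"dx":-1,"dy":-0.08,"dz":0.1,"ax":0,"ay":0,"az":0},{"dx":-1,"dy":-0.08,"dz":0.1,"ax":0,"ay":0,"az":0},{"dx":-1,"dy":-0.08,"dz":0.1,"ax":0,"ay":0,"az":0},{"dx":-1,"dy":-0.08,"dz":0.2,"ax":0,"ay":0,"az":0},{"dx":-1,"dy":-0.08,"dz":0.2,"ax":0,"ay":0,"az":0},{"dx":-0.6,"dy":-0.08,"dz":0.1,"ax":0,"ay":0,"az":0},{"dx":-0.27,"dy":-0.02,"dz":0.06,"ax":0,"ay":0,"az":0}]'
python3 -m handwheel '[{"dx":0,"dy":0,"dz":0,"ax":0,"ay":0,"az":0}]'
python3 - <<'E'
from plan import *
import pickle
for n,cr in (('wrist',None),('side',(180,40,400,260))):
  c=bot.camera(n);save(c,n+'21',cr,1.5 if cr is None else 2.5);pickle.dump(c,open(n+'21.pkl','wb'))
delta(np.array([.4757,.0295,.0925]),Ro.from_quat([.678,.735,0,0]).as_matrix())
E
```

```text
clock: 30.65
eef_pos: [0.4748, 0.0279, 0.2055]
tool_rot: [0.679, 0.734, -0.0, -0.0]
ft_force: [0.4, 0.6, 0.2]
grip_width: 0.0857
clock: 30.75
eef_pos: [0.4752, 0.0288, 0.2056]
tool_rot: [0.679, 0.734, -0.0, -0.0]
ft_force: [-0.5, 0.1, -0.3]
grip_width: 0.0854
pos [0.4756 0.03   0.2059] shift tool units [-0.02  0.    4.54]
rot units (tool) [ 0.002 -0.001 -0.009] shift in target axes [-0.02  0.    4.54]
```

View pics/wrist21.png

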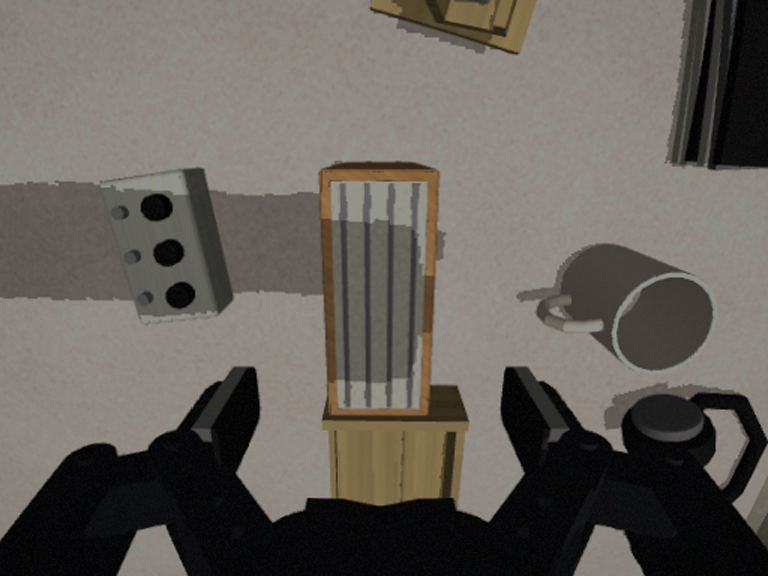

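View pics/side21.png

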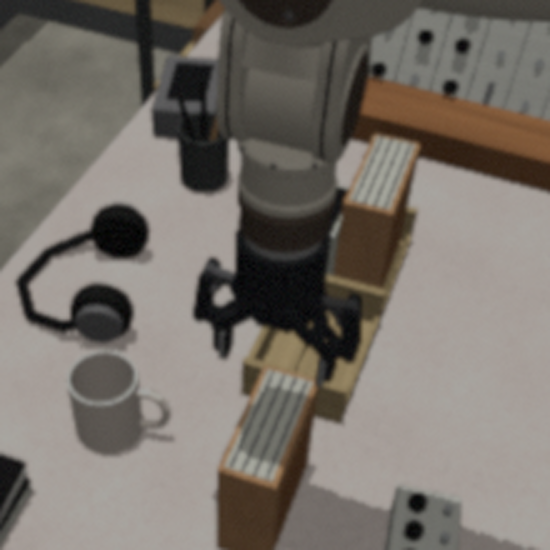

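Box still where left, square to the gripper. Descend 4.54 units and grip.

```bash
python3 -m handwheel '[{"dx":0,"dy":0,"dz":0.4,"ax":0,"ay":0,"az":0},{"dx":0,"dy":0,"dz":0.8,"ax":0,"ay":0,"az":0},{"dx":0,"dy":0,"dz":1,"ax":0,"ay":0,"az":0},{"dx":0,"dy":0,"dz":1,"ax":0,"ay":0,"az":0},{"dx":0,"dy":0,"dz":0.7,"ax":0,"ay":0,"az":0},{"dx":-0.02,"dy":0,"dz":0.4,"ax":0,"ay":0,"az":0},{"dx":0,"dy":0,"dz":0.24,"ax":0,"ay":0,"az":0},{"dx":0,"dy":0,"dz":0,"ax":0,"ay":0,"az":0},{"dx":0,"dy":0,"dz":0,"ax":0,"ay":0,"az":0}]'
python3 -m handwheel '[{"dx":0,"dy":0,"dz":0,"ax":0,"ay":0,"az":0},{"dx":0,"dy":0,"dz":0,"ax":0,"ay":0,"az":0},{"dx":0,"dy":0,"dz":0,"ax":0,"ay":0,"az":0},{"dx":0,"dy":0,"dz":0,"ax":0,"ay":0,"az":0},{"dx":0,"dy":0,"dz":0,"ax":0,"ay":0,"az":0}]' -1
```

```text
clock: 31.75
eef_pos: [0.4762, 0.0295, 0.0928]
tool_rot: [0.678, 0.735, 0.0, 0.0]
ft_force: [0.8, 0.1, 0.0]
grip_width: 0.0854
clock: 32.25
eef_pos: [0.4758, 0.0293, 0.0932]
tool_rot: [0.678, 0.735, 0.0, 0.0]
ft_force: [-2.0, -0.1, 5.4]
grip_width: 0.0595
```

```bash
python3 -m handwheel '[{"dx":0,"dy":0,"dz":-0.3,"ax":0,"ay":0,"az":0},{"dx":0,"dy":0,"dz":-0.5,"ax":0,"ay":0,"az":0},{"dx":0,"dy":0,"dz":-0.8,"ax":0,"ay":0,"az":0},{"dx":0,"dy":0,"dz":-0.9,"ax":0,"ay":0,"az":0},{"dx":0,"dy":0,"dz":-0.9,"ax":0,"ay":0,"az":0},{"dx":0,"dy":0,"dz":-0.6,"ax":0,"ay":0,"az":0},{"dx":0,"dy":0,"dz":-0.3,"ax":0,"ay":0,"az":0},{"dx":0,"dy":0,"dz":0,"ax":0,"ay":0,"az":0}]'
python3 - <<'E'
from plan import *
import pickle
w=pickle.load(open('wrist15.pkl','rb')) if 0 else pickle.load(open('wrist13.pkl','rb'));save(w,'w13c',(160,85,290,250),4.5)
c=bot.camera('scene');save(c,'s22',(70,120,230,260),4.5);pickle.dump(c,open('scene22.pkl','wb'))
delta(np.array([.4819,-.1962,.2]))
E
```

```text
clock: 33.05
eef_pos: [0.476, 0.0293, 0.2002]
tool_rot: [0.678, 0.735, 0.0, 0.0]
ft_force: [-0.2, 0.4, -5.4]
grip_width: 0.0595
pos [0.4754 0.0292 0.1993] shift tool units [-9.01 -0.46 -0.03]
```

View pics/w13c.png

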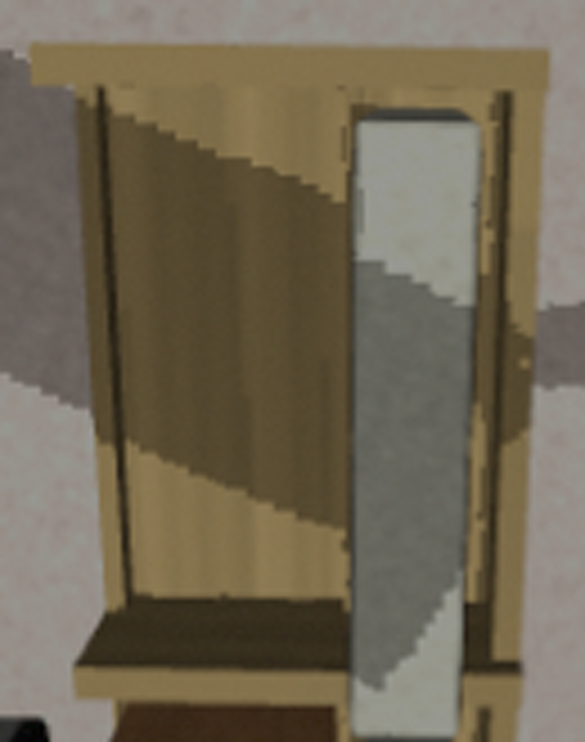

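View pics/s22.png

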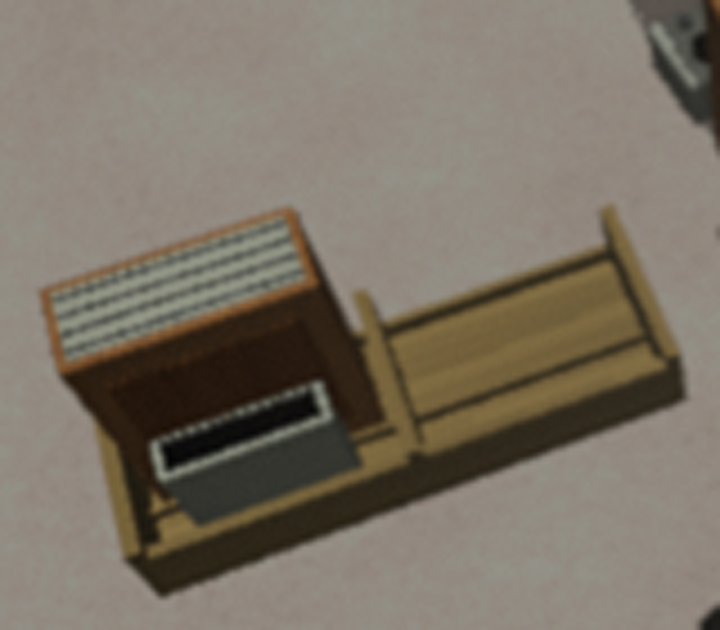

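Run:
```python
from plan import *
import pickle
w=pickle.load(open('wrist13.pkl','rb'));W=lambda u,v:(160+u/4.5,85+v/4.5)
def p(n,u,v,z): P=onz(w,[W(u,v)],z)[0]; d=P-np.array([.4819,-.1962,z]);a=.0759;print(n,P.round(4),'rel box pose in rack axes',round((d[0]*np.cos(a)+d[1]*np.sin(a))*1e3,1),round((-d[0]*np.sin(a)+d[1]*np.cos(a))*1e3,1))
p('cheek front out',30,43,.06);p('cheek back out',548,48,.06);p('cheek front in',32,85,.06);p('cheek back in',548,85,.06)
p('div front in',78,668,.06);p('div back in',522,663,.06)
p('lip in top +y',98,90,.02);p('lip in top -y',121,605,.02)
p('lip in floor',106,100,.008);p('lip in floor-',130,600,.008)
```

```text
cheek front out [ 0.4385 -0.1122  0.06  ] rel box pose in rack axes -36.9 87.1
cheek back out [ 0.5626 -0.1038  0.06  ] rel box pose in rack axes 87.5 86.0
cheek front in [ 0.439  -0.1219  0.06  ] rel box pose in rack axes -37.1 77.3
cheek back in [ 0.5636 -0.1123  0.06  ] rel box pose in rack axes 87.8 77.5
div front in [ 0.4505 -0.2771  0.06  ] rel box pose in rack axes -37.4 -78.3
div back in [ 0.5735 -0.2653  0.06  ] rel box pose in rack axes 86.1 -75.8
lip in top +y [ 0.4455 -0.1232  0.02  ] rel box pose in rack axes -30.8 75.5
lip in top -y [ 0.4537 -0.2751  0.02  ] rel box pose in rack axes -34.1 -76.5
lip in floor [ 0.4449 -0.1262  0.008 ] rel box pose in rack axes -31.6 72.6
lip in floor- [ 0.4539 -0.2785  0.008 ] rel box pose in rack axes -34.1 -80.0
```

```bash
python3 -m handwheel '[{"dx":-0.4,"dy":0,"dz":0,"ax":0,"ay":0,"az":0},{"dx":-0.8,"dy":-0.05,"dz":0,"ax":0,"ay":0,"az":0},{"dx":-1,"dy":-0.05,"dz":0,"ax":0,"ay":0,"az":0},{"dx":-1,"dy":-0.05,"dz":0,"ax":0,"ay":0,"az":0},{"dx":-1,"dy":-0.05,"dz":0,"ax":0,"ay":0,"az":0},{"dx":-1,"dy":-0.05,"dz":0,"ax":0,"ay":0,"az":0},{"dx":-1,"dy":-0.05,"dz":0,"ax":0,"ay":0,"az":0},{"dx":-1,"dy":-0.05,"dz":0,"ax":0,"ay":0,"az":0},{"dx":-0.8,"dy":-0.03,"dz":0,"ax":0,"ay":0,"az":0},{"dx":-0.6,"dy":0,"dz":0,"ax":0,"ay":0,"az":0},{"dx":-0.3,"dy":0,"dz":0,"ax":0,"ay":0,"az":0.04},{"dx":-0.11,"dy":0,"dz":0,"ax":0,"ay":0,"az":0.03}]'
python3 -m handwheel '[{"dx":0,"dy":0,"dz":0,"ax":0,"ay":0,"az":0},{"dx":0,"dy":0,"dz":0,"ax":0,"ay":0,"az":0}]'
python3 - <<'E'
from plan import *
import pickle
for n,cr in (('side',(220,60,400,230)),('scene',(70,60,250,240)),('wrist',None)):
  c=bot.camera(n);save(c,n+'23',cr,1.5 if cr is None else 3.3);pickle.dump(c,open(n+'23.pkl','wb'))
delta(np.array([.4839,-.1961,.1003]))
E
```

```text
clock: 34.3
eef_pos: [0.4837, -0.1966, 0.199]
tool_rot: [0.683, 0.731, -0.0, -0.001]
ft_force: [0.2, 0.5, -5.0]
grip_width: 0.0595
clock: 34.5
eef_pos: [0.484, -0.1952, 0.1996]
tool_rot: [0.682, 0.731, 0.0, -0.0]
ft_force: [-0.2, 0.2, -5.3]
grip_width: 0.0593
pos [ 0.4841 -0.1953  0.1998] shift tool units [-0.03 -0.01  3.98]
```

View pics/side23.png

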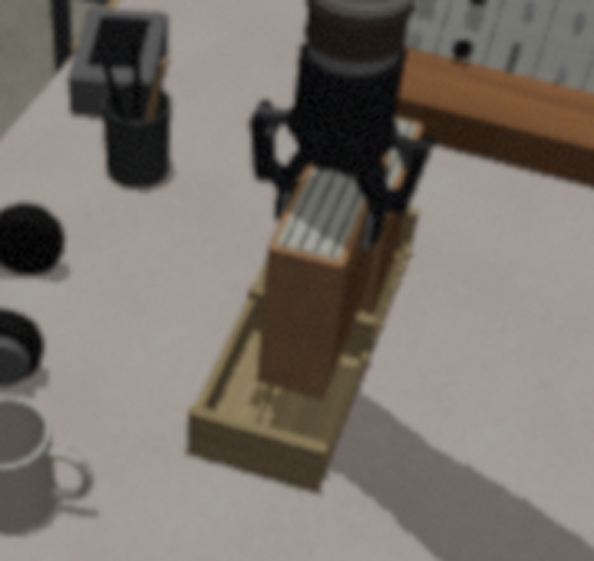

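View pics/scene23.png

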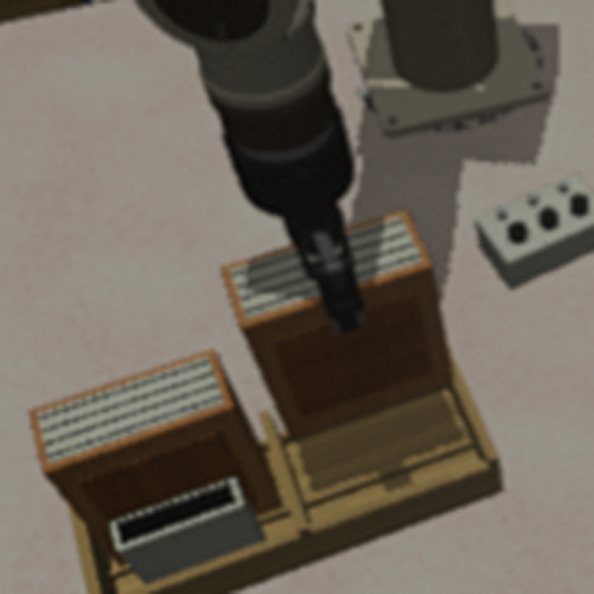

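View pics/wrist23.png

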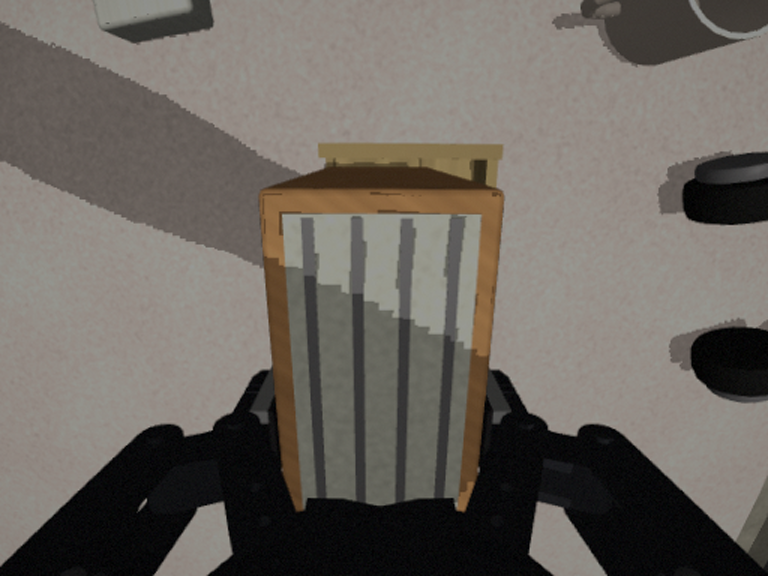

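```bash
python3 -m handwheel '[{"dx":-0.03,"dy":0,"dz":0.3,"ax":0,"ay":0,"az":0},{"dx":0,"dy":0,"dz":0.5,"ax":0,"ay":0,"az":0},{"dx":0,"dy":0,"dz":0.6,"ax":0,"ay":0,"az":0},{"dx":0,"dy":0,"dz":0.5,"ax":0,"ay":0,"az":0},{"dx":0,"dy":0,"dz":0.4,"ax":0,"ay":0,"az":0},{"dx":0,"dy":0,"dz":0.3,"ax":0,"ay":0,"az":0},{"dx":0,"dy":0,"dz":0.3,"ax":0,"ay":0,"az":0},{"dx":0,"dy":0,"dz":0.2,"ax":0,"ay":0,"az":0},{"dx":0,"dy":0,"dz":0,"ax":0,"ay":0,"az":0}]'
```

```text
clock: 35.55
eef_pos: [0.4837, -0.1966, 0.1215]
tool_rot: [0.682, 0.731, -0.0, -0.001]
ft_force: [-0.7, 1.4, -5.7]
grip_width: 0.0597
```

```bash
python3 -m handwheel '[{"dx":0,"dy":0,"dz":0.2,"ax":0,"ay":0,"az":0},{"dx":0,"dy":0,"dz":0.2,"ax":0,"ay":0,"az":0},{"dx":0,"dy":0,"dz":0.2,"ax":0,"ay":0,"az":0},{"dx":0,"dy":0,"dz":0.1,"ax":0,"ay":0,"az":0},{"dx":0,"dy":0,"dz":0,"ax":0,"ay":0,"az":0}]'
```

```text
clock: 36.05
eef_pos: [0.4836, -0.1966, 0.1041]
tool_rot: [0.682, 0.731, -0.0, -0.001]
ft_force: [1.3, 0.5, -5.0]
grip_width: 0.0596
```

```bash
python3 -m handwheel '[{"dx":0,"dy":0,"dz":0.06,"ax":0,"ay":0,"az":0},{"dx":0,"dy":0,"dz":0.05,"ax":0,"ay":0,"az":0},{"dx":0,"dy":0,"dz":0.03,"ax":0,"ay":0,"az":0},{"dx":0,"dy":0,"dz":0,"ax":0,"ay":0,"az":0}]'
python3 - <<'E'
from plan import *
for n,cr in (('side',(220,60,400,230)),('scene',(70,60,250,240))):
  c=bot.camera(n);save(c,n+'24',cr,3.3)
o=bot.get_obs();print(o['eef_pos'],o['ft_force'],o['ft_torque'])
E
```

```text
clock: 36.45
eef_pos: [0.4841, -0.1968, 0.1013]
tool_rot: [0.682, 0.731, -0.0, 0.0]
ft_force: [0.3, -0.4, -5.6]
grip_width: 0.0591
[ 0.48417653 -0.19680104  0.10131658] [ 0.5189741   0.8286768  -5.10815791] [-0.05589133 -0.03156157 -0.06070761]
```

View pics/side24.png

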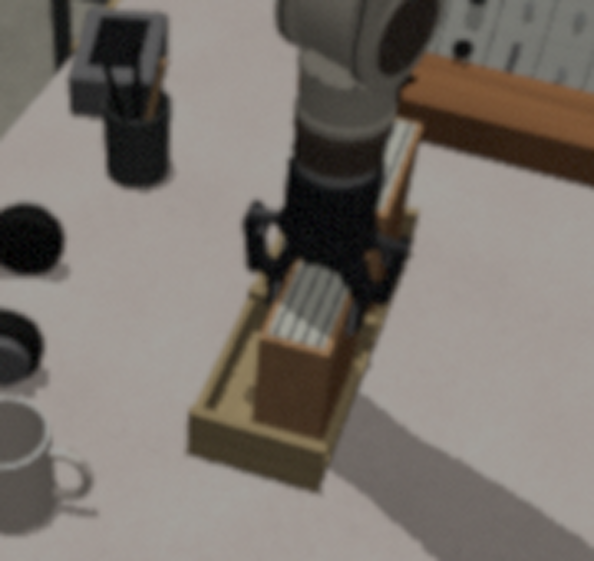

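View pics/scene24.png

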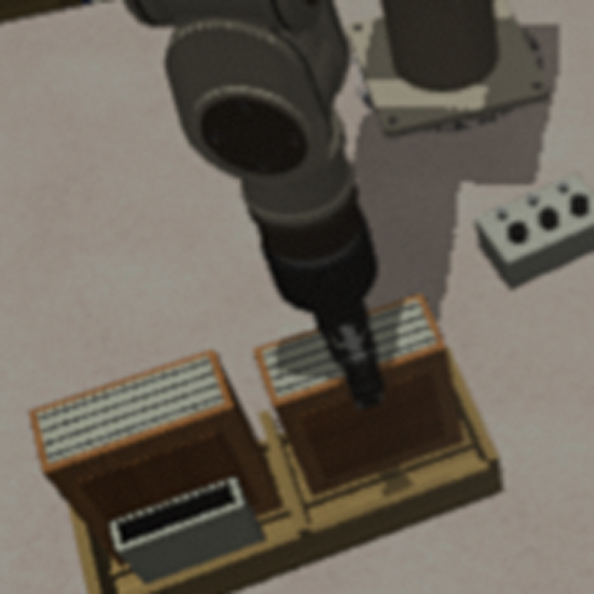

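```bash
python3 -m handwheel '[{"dx":0,"dy":0,"dz":0.03,"ax":0,"ay":0,"az":0},{"dx":0,"dy":0,"dz":0.02,"ax":0,"ay":0,"az":0},{"dx":0,"dy":0,"dz":0,"ax":0,"ay":0,"az":0}]'
```

```text
clock: 36.85
eef_pos: [0.4841, -0.1968, 0.1012]
tool_rot: [0.682, 0.731, 0.0, 0.001]
ft_force: [-3.4, 1.4, 5.7]
grip_width: 0.0595
```

```bash
python3 -m handwheel '[{"dx":0,"dy":0,"dz":-0.03,"ax":0,"ay":0,"az":0},{"dx":0,"dy":0,"dz":0,"ax":0,"ay":0,"az":0},{"dx":0,"dy":0,"dz":0,"ax":0,"ay":0,"az":0},{"dx":0,"dy":0,"dz":0,"ax":0,"ay":0,"az":0},{"dx":0,"dy":0,"dz":0,"ax":0,"ay":0,"az":0}]' 1
python3 -m handwheel '[{"dx":0,"dy":0,"dz":-0.3,"ax":0,"ay":0,"az":0},{"dx":0,"dy":0,"dz":-0.6,"ax":0,"ay":0,"az":0},{"dx":0,"dy":0,"dz":-0.9,"ax":0,"ay":0,"az":0},{"dx":0,"dy":0,"dz":-1,"ax":0,"ay":0,"az":0},{"dx":0,"dy":0,"dz":-1,"ax":0,"ay":0,"az":0},{"dx":0,"dy":0,"dz":-1,"ax":0,"ay":0,"az":0},{"dx":0,"dy":0,"dz":-0.8,"ax":0,"ay":0,"az":0},{"dx":0,"dy":0,"dz":-0.5,"ax":0,"ay":0,"az":0},{"dx":0,"dy":0,"dz":0,"ax":0,"ay":0,"az":0},{"dx":0,"dy":0,"dz":0,"ax":0,"ay":0,"az":0}]'
python3 - <<'E'
from plan import *
import pickle
for n in ('side','scene','wrist'):
  c=bot.camera(n);save(c,n+'25',None,1.5);pickle.dump(c,open(n+'25.pkl','wb'))
  if n!='wrist': save(c,n+'25c',(220,60,400,230) if n=='side' else (70,130,230,260),4)
E
```

```text
clock: 37.35
eef_pos: [0.4842, -0.1968, 0.1006]
tool_rot: [0.682, 0.731, -0.0, 0.0]
ft_force: [0.1, 0.4, 0.0]
grip_width: 0.0853
clock: 38.35
eef_pos: [0.4841, -0.1968, 0.2533]
tool_rot: [0.682, 0.731, 0.0, 0.0]
ft_force: [0.1, -0.2, -0.6]
grip_width: 0.0854
```

View pics/side25c.png

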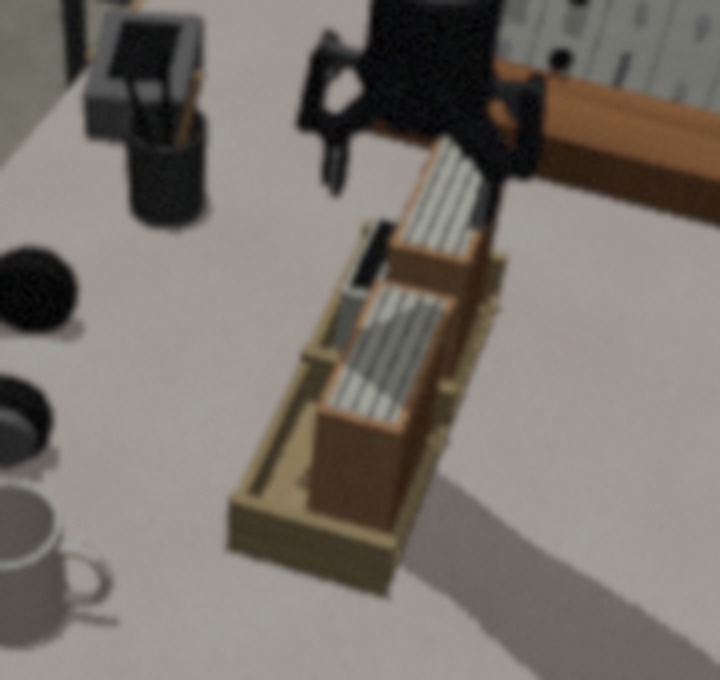

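View pics/scene25.png

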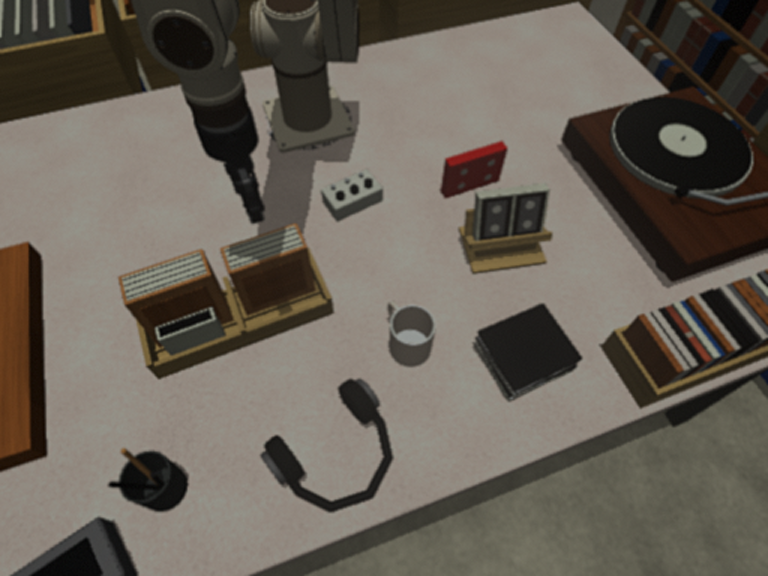

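View pics/scene25c.png

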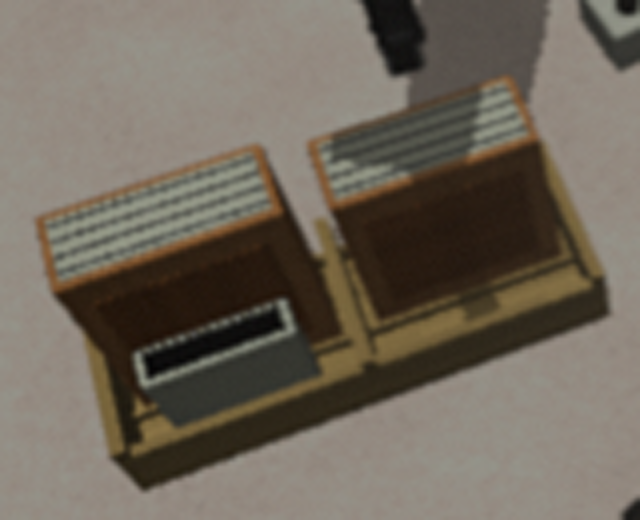

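View pics/wrist25.png

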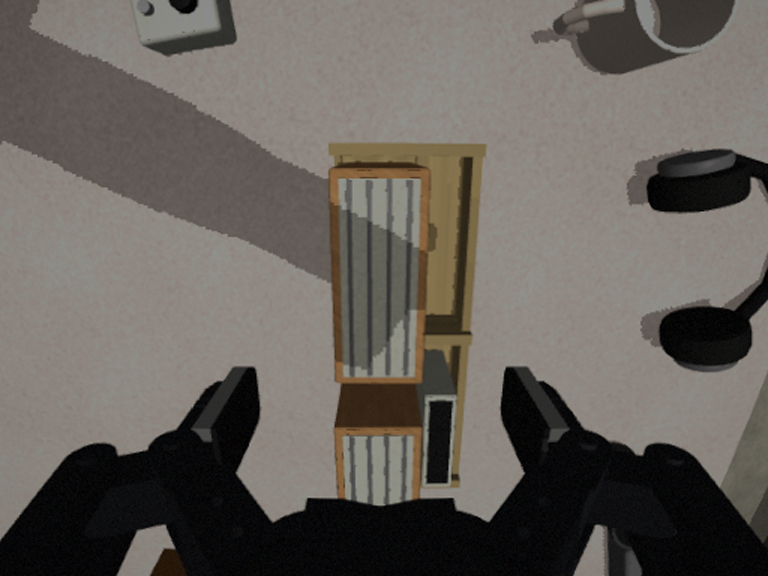

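Run:
```python
from h import *
import pickle
s0=pickle.load(open('scene0.pkl','rb'));s=pickle.load(open('scene25.pkl','rb'));d=pickle.load(open('side25.pkl','rb'))
S=lambda u,v:(70+u/4,130+v/4);D=lambda u,v:(220+u/4,60+v/4)
for a,b in [((310,143),(455,298)),((510,78),(405,423)),((538,140),(320,408)),((333,207),(378,285))]:
  x,e=tri([s,d],[S(*a),D(*b)]);print(x.round(4),np.round(e,4))
df=cv2.absdiff(cv2.GaussianBlur(s0['img'],(5,5),0),cv2.GaussianBlur(s['img'],(5,5),0)).max(2)
for n,(u,v,u2,v2) in dict(mug=(255,200,292,245),cd=(315,200,388,265),head=(172,250,265,340),red=(292,93,340,133),tallmini=(78,163,150,248),pen=(75,290,125,340)).items():print(n,df[v:v2,u:u2].max(),round(df[v:v2,u:u2].mean(),1))
print(bot.get_obs()['clock'],bot.get_obs()['ft_force'])
```

```text
[ 0.4588 -0.2666  0.1591] [0.0023 0.0023]
[ 0.4499 -0.1308  0.161 ] [0.0044 0.0044]
[ 0.5063 -0.1255  0.1577] [0.0021 0.0021]
[ 0.5138 -0.2615  0.1567] [0.0006 0.0006]
mug 11 7.3
cd 10 5.6
head 11 8.2
red 106 8.9
tallmini 17 6.6
pen 11 5.3
38.5 [ 1.23924137  0.86620556 -0.32165043]
```

```bash
python3 -c "
from workcell import bot
print(bot.job_done())"
```

```text
the job is handed in; nothing more can be done
None
```

The job is done and handed in at 38.5 s of the 72 s allowed. I stood the shorter box set aside, put the two-cassette case on the easel ledge against the rest, and stood the box set back in its own front-row place.

**First grip failed:** The fingertips sit about 35 mm farther back than the text says. My first close therefore shut on top of the box set, pushed down with about 44 N at the wrist, and tipped the set back against the case for a moment. It stood upright again when I lifted off, and I corrected for the offset after that. That 44 N is above the 40 N limit for the arm and gripper body. I read it as pressing through the fingers rather than the body, but I have no way to confirm how it is judged.

**Last checks:**
- **Case:** It lies flat against the rest, centred about 1 mm off the middle, with its top 104 mm up along the rest. It measured 13 mm out from the rest, as described.
- **Box set:** It is upright on the rack floor with its top at about 0.16 m, set about 2 mm farther back from the front lip than it was.
- **Other things:** The mug, disc cases, headphones, tall set and mini set showed no movement between the first and last pictures. The red look-alike's region did change, because the case on the easel now partly hides it; one of its corners was checked after the case was placed and had not moved.

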